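# Clear the drilled links to the peg board and clamp in the blank

## Task

Swing the clamp of the drilling fixture right back, take the drilled link out, and hang it and every other drilled link on the bench by its eye on the leaning peg board, one link to a peg, hanging down flat against the board. Lay the undrilled blank (the link without an eye) fully home in the emptied nest while the clamp is back, then swing the clamp over onto it. Leave the other things on the bench where they are.

Things in the scene. Friction and masses are not known exactly. Their poses are not given: they have to be found in the camera images.
- fixture: Fixed drilling fixture: dark steel base 230 x 100 x 20 mm, nest in the middle, red clamp pillar at x = +85 mm, 72 mm high. Origin: centre of the underside; x along the nest towards the pillar, z up. Steel blocks 10 mm high on the base bound a pocket 105 x 41 mm; its long sides are open for 64 mm in the middle, for the fingers. Its x points away from the robot, within 0.35 rad.
- nest (a point): Centre of the nest's floor, on the base plate's top (20 mm above the bench); axes as the fixture's. A link that lies home has its underside here and its length along x (either way round).
- clamp (a joint): Clamp arm angle (rad): 0 with its rubber pad (24 mm across, 30 mm from the nest's centre towards the pillar) resting on a 12 mm link; -0.15 shut on the empty nest; 2.0 at the stop, right back beyond the pillar, clear of the nest. Steel arm, 0.4 kg, damped, held by its weight only: below about 1.4 it falls shut, above it falls back to the stop. Moving it takes under 6 N.
- clamp_hinge (a point): Hinge axis of the clamp, 85 mm from the nest's centre along the fixture's x, 58 mm above the bench; the axis runs along the fixture's y.
- bar_left (a point): Grip point on the clamp's black round cross bar (14 mm thick, 144 mm long, along the fixture's y), 45 mm to the +y side of the 22 mm wide arm; the -y half is the same. 104 mm from the hinge axis: at joint 0 it is 98 mm to fixture -x of it and 36 mm above. Take it here from above, fingers closing along the fixture's x, pinched or loosely caged while the arm swings.
- panel: Fixed white perforated board, 165 mm up the slope x 370 mm, facing the robot, sloping up away from it at 40 degrees to the level. Origin: middle of its lower edge, on the surface, 20 mm above the bench; x up the slope, y along the board, z out of it. Four steel pegs 12 mm thick, 45 mm long, square to it at x = 115, y = -127.5, -42.5, 42.5, 127.5 mm. A hung eye's centre is 6 mm off the surface.
- link0: Drilled link: flat aluminium plate 100 x 36 x 12 mm, one end round, a round through hole (the eye, 22 mm) near the square end; about 0.11 kg. At the start it is clamped in the nest, eye towards the robot side (fixture -x). Origin: centre of the underside; x along its length towards the eye, z up.
- link0_eye (a point): Centre of its eye at half thickness, 32 mm from its middle along x.
- link1: Drilled link: flat aluminium plate 100 x 36 x 12 mm, one end round, a round through hole (the eye, 22 mm) near the square end; about 0.11 kg. At the start it lies flat on the bench; may be absent. Origin: centre of the underside; x along its length towards the eye, z up.
- link1_eye (a point): Centre of its eye at half thickness, 32 mm from its middle along x.
- link2: Drilled link just like link1; may be absent.
- link2_eye (a point): Centre of its eye, as for link1.
- link3: Drilled link just like link1; may be absent.
- link3_eye (a point): Centre of its eye, as for link1.
- blank: Undrilled link: same 100 x 36 x 12 mm aluminium plate with one round end, but without an eye, lying flat on the bench. Origin: centre of the underside, x along its length away from the round end, z up.
- blank_mid (a point): Middle of the blank at half thickness (6 mm above its underside).
- spray_can: Aerosol can, 66 mm across, 170 mm tall, standing; not part of the job. Origin: centre of its underside.
- power_brick: Black power brick 125 x 60 x 35 mm; not part of the job. Origin: centre of its underside.
- screwdriver: Screwdriver, 190 mm long, lying along its x; not part of the job. Origin: centre of its underside.
- collar: Steel shaft collar, 68 mm across, 22 mm high; not part of the job. Origin: centre of its underside.
- carton: Small cardboard carton 110 x 80 x 60 mm; not part of the job. Origin: centre of its underside.
Not all that is in view belongs to the job. Leave any turquoise look-alike of the link2 alone. What is shaped like the blank but pink is not meant.

How it is judged:
On the way, in this order (a step that is already met when the one before it is completed fails the run):
1. the clamp is swung right back over centre (value of joint clamp above 1.7 rad), for 0.2 s.
2. the blank lies home in the nest while the clamp is back (horizontal distance between blank_mid and nest below 0.006 m and z of blank_mid in the frame of nest between 0.003 and 0.0095 m and angle between the x axis of blank and the x axis of fixture, either way round below 0.14 rad and angle between the z axis of blank and the z axis of fixture, either way round below 0.06 rad and value of joint clamp above 1.3 rad), for 0.2 s.
3. the clamp is swung over and rests on the blank (horizontal distance between blank_mid and nest below 0.006 m and z of blank_mid in the frame of nest between 0.003 and 0.0095 m and angle between the x axis of blank and the x axis of fixture, either way round below 0.14 rad and angle between the z axis of blank and the z axis of fixture, either way round below 0.06 rad and value of joint clamp between -0.06 and 0.06 rad), for 0.3 s.
At the end, for the whole second after the job is handed in: Each drilled link at rest on its own peg: eye within 10 mm of the peg axis, at most 14 mm off the board, flat within 0.15 rad, middle at most 105 mm up the board. Blank home: within 6 mm of the nest centre, 3.5 mm of its floor, 0.14 rad along it; clamp within 0.06 of 0 (all of step 3 and linear speed of each of blank, link0, link1, link2, link3 below 0.02 m/s and x of link0_eye in the frame of panel between 0.105 and 0.125 m and z of link0_eye in the frame of panel between 0 and 0.014 m and (y of link0_eye in the frame of panel between -0.1375 and -0.1175 m or y of link0_eye in the frame of panel between -0.0525 and -0.0325 m or y of link0_eye in the frame of panel between 0.0325 and 0.0525 m or y of link0_eye in the frame of panel between 0.1175 and 0.1375 m) and angle between the z axis of each of link0, link1, link2, link3 and the z axis of panel, either way round below 0.15 rad and x of each of link0, link1, link2, link3 in the frame of panel below 0.105 m and x of link1_eye in the frame of panel between 0.105 and 0.125 m and z of link1_eye in the frame of panel between 0 and 0.014 m and (y of link1_eye in the frame of panel between -0.1375 and -0.1175 m or y of link1_eye in the frame of panel between -0.0525 and -0.0325 m or y of link1_eye in the frame of panel between 0.0325 and 0.0525 m or y of link1_eye in the frame of panel between 0.1175 and 0.1375 m) and x of link2_eye in the frame of panel between 0.105 and 0.125 m and z of link2_eye in the frame of panel between 0 and 0.014 m and (y of link2_eye in the frame of panel between -0.1375 and -0.1175 m or y of link2_eye in the frame of panel between -0.0525 and -0.0325 m or y of link2_eye in the frame of panel between 0.0325 and 0.0525 m or y of link2_eye in the frame of panel between 0.1175 and 0.1375 m) and x of link3_eye in the frame of panel between 0.105 and 0.125 m and z of link3_eye in the frame of panel between 0 and 0.014 m and (y of link3_eye in the frame of panel between -0.1375 and -0.1175 m or y of link3_eye in the frame of panel between -0.0525 and -0.0325 m or y of link3_eye in the frame of panel between 0.0325 and 0.0525 m or y of link3_eye in the frame of panel between 0.1175 and 0.1375 m)); the robot touches nothing.
It fails at once if a thing that is not part of the job is pushed aside (more than 40 mm) (distance of any of spray_can, power_brick, screwdriver, collar, carton from where it was at the start of the episode above 0.04 m).
Of link1, link2, link3 only 2 to 3 are there at a start; the rules pass over those that are not, and their reading is None.
At some moment in a run one of link1, link2, link3, blank may be knocked a few centimetres aside while the robot is not near it.
Once in a run the grip may slacken for a moment while it holds something.
It also fails if it takes over 210 s, if anything falls off the work surface, if the arm or the gripper's body presses on something with over 40 N, if the wrist force passes 120 N, or if a joint passes its speed limit or range.

## Robot

A 7-joint arm with a two-finger parallel gripper is mounted at the origin on the work surface. World frame = base frame: x ahead of the robot, y to its left, z up, the work surface at z = 0. Lengths are in m, angles in rad, forces in N, time in s.
With the tool pointing down it reaches from about 0.375 to 0.925 m from the base axis. Payload 3.1 kg.
Tool frame: the origin (TCP) lies between the finger pads; the fingertips stand 19 mm ahead of it and the grasp point (between the pads) is the TCP; z points along the fingers, y is the direction in which the jaws open and shut (so a half turn about z gives the same grasp; the last joint's range is limited). The gripper opens to 85 mm and grips with 20 to 120 N. Pads are 22 mm wide; open, the fingers measure 114 mm over their backs; the gripper's body (76 mm by 85 mm) begins 54 mm behind the grasp point. The pads swing forward as they close: fully open they stand 13 mm farther back than shut.
Start: joints at [1.144, 0.383, 0.044, 1.598, -0.018, 1.161, -0.05], TCP at [0.21, -0.615, 0.25] pointing down, gripper open.
Joint ranges: [-2.61, 2.61], [-0.41, 2.15], [-1.48, 1.57], [0, 2.5], [-1.57, 4.71], [0.05, 1.97], [-2.85, 2.85]. Speed limits (rad/s): [2.79, 2.79, 3.14, 3.14, 3.14, 3.14, 3.14].

## Interface

Orientations are given as a unit quaternion [x, y, z, w].
In Python, from bench import move_ptp, movel, move_j, move_gripper, pause, inverse_kinematics, read_camera, camera_params, MotionError, sign_off, look_for, tip_of, read_time_s, read_qpos, read_joint_vel, read_effort, read_eef_pos, read_tcp_rot, read_ft_force, read_ft_torque, read_finger_gap gives the robot as it stands. Calls block until the motion is done:
- move_ptp(position, orientation): joint-space move of the TCP to a pose.
- movel(position, orientation=None, speed=0.15): straight line of the TCP; orientation=None keeps the orientation; speed is the mean speed in m/s.
- move_j(angles): joint-space move.
- move_gripper(opening, effort=None): finger opening in m; effort is the grip in N (None keeps the last); returns when the fingers have stopped.
- pause(seconds).
- inverse_kinematics(position, orientation): joint angles nearest the present ones, or None.
- read_camera(name): name is "scene" or "top" or "wrist"; returns the picture (400x640x3 uint8, red, green, blue); there is no depth.
- camera_params(name): a dict with "K" (3x3 intrinsics, pixels), "camera_from_world" (4x4, takes a point from world to camera coordinates). Camera axes: x right, y down, z forward; pixel columns grow to the right and rows downward; lengths in m; the calibration is good to about 2 mm. A picture is of the moment at which its call begins: read the wrist's pose just before it. camera_params takes no time and is no camera call; for the wrist camera it gives the pose at the moment of the call.
A pose or a line that the arm cannot do raises MotionError and nothing moves.
- sign_off(): hands the job in, once; it reports no verdict.
Trained networks look in the newest picture that a camera, given by its name, has taken for a name from the list of things; names that differ only in an ending like _2 or _b are one class to them, and where a whole thing is asked for, a point or a joint stands for the part that bears it (a point fixed in the world has none). Each returns a list of dicts, best first, with "confidence" (0 to 1); they miss things now and then, are a little off and sometimes report something else, mostly with a low value. They report only what shows in the picture. A call takes as long as a camera call. They do not tell look-alikes from the thing itself.
- look_for(camera, name): "at" ([column, row] in pixels, amid what is visible of it).
- tip_of(camera, name): "at" ([column, row] in pixels: a listed point, or the origin of a listed thing).
Readings, each from a call of its own:
- read_time_s(): time.
- read_qpos(): joint angles.
- read_joint_vel(): joint speeds.
- read_effort(): joint torques, N m.
- read_eef_pos(): TCP position.
- read_tcp_rot(): TCP orientation.
- read_ft_force(): force on the tool from outside, world axes, zero at the start.
- read_ft_torque(): the same for the moment, N m.
- read_finger_gap(): finger opening in m.
Only numpy, scipy, OpenCV 4.12 (cv2) and the standard library are available. Lean on these libraries where they do the work, as an engineer would, in place of code of your own. Each camera call takes 0.05 s, during which the arm holds its last target.

## Working session

There is one attempt and no reset: what is moved stays moved. The work goes in short steps, each a Python script; the robot and the scene stay as the last script left them, time stands still between calls to the robot, and variables do not carry over. Pictures are saved under pics/ and viewed, and the job is handed in when it is done.

```bash
ls; mkdir -p pics; python3 - <<'E'
from bench import *
import cv2
print(read_time_s(), read_eef_pos(), read_tcp_rot(), read_finger_gap())
for n in ["scene","top","wrist"]:
    im=read_camera(n); cv2.imwrite(f"pics/{n}0.png",im[:,:,::-1])
    p=camera_params(n); print(n,p["K"],p["camera_from_world"])
    for t in ["fixture","link0","link1","blank","panel","clamp","spray_can","power_brick","screwdriver","collar","carton"]:
        if n!="wrist": print(t,[(([round(v) for v in d["at"]]),round(d["confidence"],2)) for d in look_for(n,t)])
print(read_time_s())
E
```

```text
pics
0.0 [ 0.209567   -0.61433898  0.24887831] [ 9.86513593e-01  1.63673995e-01 -3.03208694e-04 -1.28893674e-03] 0.08530282737225119
scene [[468.57416232   0.         322.01946804]
 [  0.         468.57416232 196.41538634]
 [  0.           0.           1.        ]] [[ 0.86609807  0.49965784 -0.0147031  -0.4249014 ]
 [ 0.25730462 -0.47083908 -0.84386308 -0.08267125]
 [-0.42856559  0.72708501 -0.53635709  1.55559509]
 [ 0.          0.          0.          1.        ]]
fixture [([256, 278], 0.85), ([390, 240], 0.38)]
link0 [([201, 228], 0.71), ([386, 156], 0.67), ([297, 145], 0.64), ([348, 166], 0.63), ([321, 190], 0.5), ([246, 269], 0.48)]
link1 [([201, 228], 0.71), ([386, 156], 0.67), ([297, 145], 0.64), ([348, 166], 0.63), ([321, 190], 0.5), ([246, 269], 0.48)]
blank [([294, 215], 0.65), ([316, 157], 0.52), ([246, 271], 0.31)]
panel [([381, 197], 0.96)]
clamp [([254, 253], 0.83), ([346, 167], 0.66)]
spray_can [([388, 242], 0.79)]
power_brick [([179, 299], 0.93)]
screwdriver [([337, 148], 0.64), ([249, 270], 0.24)]
collar [([254, 256], 0.53), ([318, 158], 0.48), ([348, 164], 0.29)]
ca
[... 704 characters left out ...]
 0.52)]
panel [([291, 158], 0.91)]
clamp [([412, 203], 0.56)]
spray_can [([196, 199], 0.67), ([408, 210], 0.66), ([360, 123], 0.65)]
power_brick [([456, 236], 0.97)]
screwdriver [([207, 246], 0.58)]
collar [([234, 254], 0.75), ([199, 199], 0.26)]
carton [([456, 156], 0.64), ([283, 221], 0.6)]
wrist [[289.91151295   0.         317.73171893]
 [  0.         289.91151295 204.26665857]
 [  0.           0.           1.        ]] [[ 3.22276355e-01 -9.46645623e-01 -1.23173445e-04 -6.50298048e-01]
 [-9.01409708e-01 -3.06915960e-01  3.05390132e-01 -3.90688436e-02]
 [-2.89134035e-01 -9.83089886e-02 -9.52227311e-01  3.79383371e-01]
 [ 0.00000000e+00  0.00000000e+00  0.00000000e+00  1.00000000e+00]]
1.25
```

View pics/scene0.png

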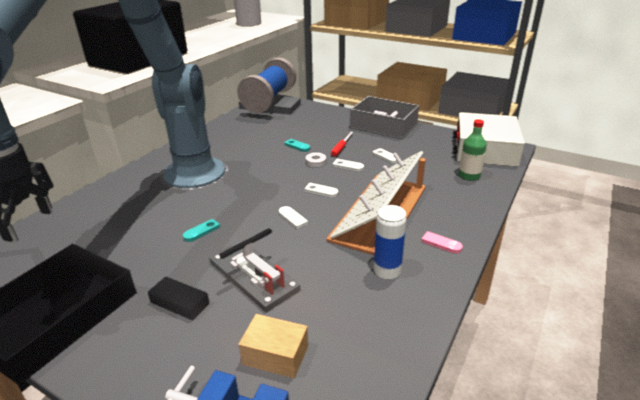

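View pics/top0.png

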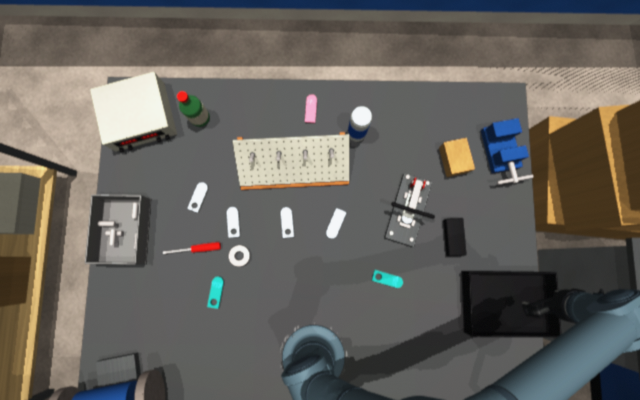

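```bash
python3 - <<'E'
import cv2
im=cv2.imread("pics/top0.png"); cv2.imwrite("pics/topcrop.png",cv2.resize(im[90:330,170:490],(800,600),interpolation=cv2.INTER_CUBIC))
im=cv2.imread("pics/scene0.png"); cv2.imwrite("pics/scenecrop.png",cv2.resize(im[110:380,150:510],(800,600),interpolation=cv2.INTER_CUBIC))
E
```

```text
(no output)
```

View pics/topcrop.png

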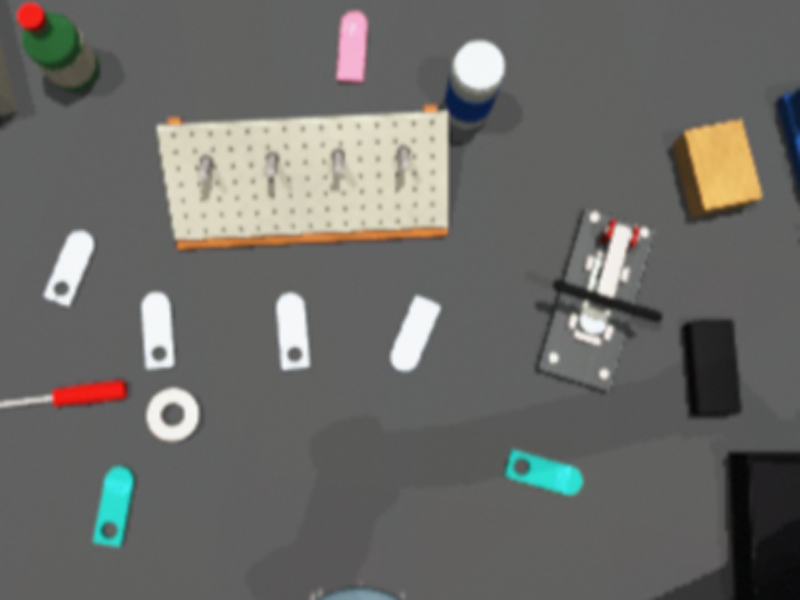

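View pics/scenecrop.png

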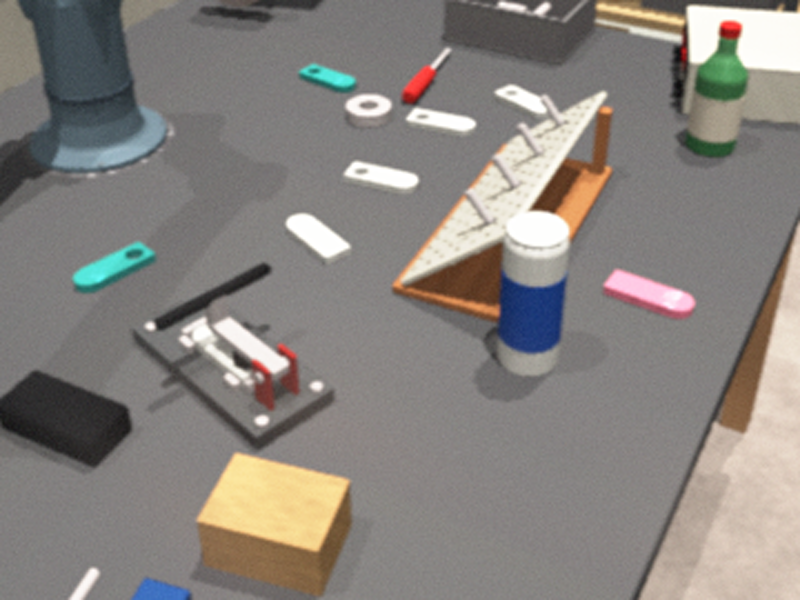

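The white pieces are at top (199,197), (233,222) and (287,222), each with an eye, so these are link1, link2 and link3. The white one at (336,223) has no eye and is the blank. The turquoise pieces at (216,292) and (388,279) and the pink one at (311,107) are look-alikes, which I'll leave alone. The enlarged crop confirms all of this. Next I'll localise.

```bash
cat > h.py <<'E'
from bench import *
import numpy as np, cv2
from scipy.spatial.transform import Rotation as R
def cam(n):
    p=camera_params(n); return np.array(p["K"]),np.array(p["camera_from_world"])
def ray(n,uv,c=None):
    K,T=c or cam(n); d=T[:3,:3].T@np.linalg.solve(K,[uv[0],uv[1],1.]); o=-T[:3,:3].T@T[:3,3]; return o,d/np.linalg.norm(d)
def onz(n,uv,z,c=None):
    o,d=ray(n,uv,c); return o+d*(z-o[2])/d[2]
def proj(n,X,c=None):
    K,T=c or cam(n); X=np.atleast_2d(X); q=(T[:3,:3]@X.T).T+T[:3,3]; q=(K@q.T).T; return q[:,:2]/q[:,2:]
def tri(rays):
    A=np.zeros((3,3));b=np.zeros(3)
    for o,d in rays:
        P=np.eye(3)-np.outer(d,d);A+=P;b+=P@o
    x=np.linalg.solve(A,b); return x,[np.linalg.norm((np.eye(3)-np.outer(d,d))@(x-o)) for o,d in rays]
def quat(x,z):
    x=np.array(x,float);z=np.array(z,float);z/=np.linalg.norm(z);x-=z*(x@z);x/=np.linalg.norm(x)
    return R.from_matrix(np.c_[x,np.cross(z,x),z]).as_quat()
def down(yaw): # tool x heading yaw, pointing down
    return quat([np.cos(yaw),np.sin(yaw),0],[0,0,-1])
def save(n,f):
    im=read_camera(n); cv2.imwrite(f"pics/{f}.png",im[:,:,::-1]); return im
E
python3 - <<'E'
from h import *
for n in ["top","scene"]:
    save(n,n+"1")
    for t in ["fixture","bar_left","clamp_hinge","nest","panel","link0_eye","link1_eye","blank_mid","link0"]:
        print(n,t,[(([round(v,1) for v in d["at"]]),round(d["confidence"],2)) for d in tip_of(n,t)])
K,T=cam("wrist"); print("wcam",-T[:3,:3].T@T[:3,3], read_eef_pos(), R.from_quat(read_tcp_rot()).as_matrix().round(3))
for a,uv in dict(l1=(199,197),l2=(233,222),l3=(287,222),bl=(336,223)).items(): print(a,onz("top",uv,.012))
for a,uv in dict(fix=(408,208)).items(): print(a,onz("top",uv,.02))
for uv in [(242,188),(350,183)]: print(onz("top",uv,.02))
E
```

```text
top fixture [([406.7, 205.0], 0.73), ([286.7, 224.6], 0.73), ([198.3, 201.2], 0.19)]
top bar_left [([397.4, 203.5], 0.84)]
top clamp_hinge [([417.8, 181.7], 0.6), ([334.8, 223.8], 0.54)]
top nest [([417.4, 181.2], 0.67), ([288.5, 229.6], 0.18)]
top panel [([293.0, 179.7], 0.85)]
top link0_eye [([410.5, 197.1], 0.55)]
top link1_eye [([193.6, 204.1], 0.66)]
top blank_mid [([332.6, 226.6], 0.71), ([395.6, 204.7], 0.67), ([310.2, 107.5], 0.6)]
top link0 [([233.6, 219.8], 0.78), ([289.4, 222.6], 0.74), ([216.1, 289.7], 0.63), ([296.0, 181.9], 0.62), ([198.2, 200.8], 0.53)]
scene fixture [([250.4, 277.1], 0.96)]
scene bar_left [([262.7, 232.5], 0.71), ([340.4, 142.0], 0.62)]
scene clamp_hinge [([274.3, 274.4], 0.82)]
scene nest [([251.8, 270.7], 0.79)]
scene panel [([357.4, 201.4], 0.73), ([341.0, 143.0], 0.59)]
scene link0_eye [([261.9, 278.0], 0.63), ([386.1, 157.9], 0.59), ([346.7, 168.4], 0.4)]
scene link1_eye [([378.6, 154.9], 0.48), ([253.0, 273.3], 0.35)]
scene blank_mid [([291.3, 214.6], 0.77), ([440.3, 242.7], 0.68)]
scene link0 [([201.5, 230.3], 0.8), ([388.3, 157.3], 0.73), ([320.4, 195.9], 0.73), ([346.1, 168.7], 0.69), ([298.6, 145.4], 0.62), ([251.6, 268.1], 0.5)]
wcam [ 0.28405135 -0.59029632  0.37311161] [ 0.20990931 -0.61515122  0.25024754] [[ 0.946  0.323  0.   ]
 [ 0.323 -0.946  0.   ]
 [ 0.    -0.    -1.   ]]
l1 [0.5153461  0.39621072 0.012     ]
l2 [0.43187162 0.27755488 0.012     ]
l3 [0.4339242  0.09647227 0.012     ]
bl [ 0.43242278 -0.0681232   0.012     ]
fix [ 0.48498389 -0.30961402  0.02      ]
[0.54659265 0.2505027  0.02      ]
[ 0.5681332  -0.11450318  0.02      ]
```

```bash
python3 - <<'E'
from h import *
move_ptp([0.44,-0.29,0.27],down(-0.2)); pause(.3)
K,T=cam("wrist"); save("wrist","w_fix"); np.savez("w_fix.npz",K=K,T=T)
for t in ["fixture","bar_left","clamp_hinge","nest"]:
    print(t,[(([round(v,1) for v in d["at"]]),round(d["confidence"],2)) for d in tip_of("wrist",t)])
move_ptp([0.52,0.06,0.30],down(0.06)); pause(.3)
K,T=cam("wrist"); save("wrist","w_pan"); np.savez("w_pan.npz",K=K,T=T)
print([(([round(v,1) for v in d["at"]]),round(d["confidence"],2)) for d in tip_of("wrist","panel")])
print(read_time_s())
E
python3 -c "
import cv2
for f in ['w_fix','w_pan']:
    cv2.imwrite(f'pics/{f}b.png',cv2.resize(cv2.imread(f'pics/{f}.png'),(800,500),interpolation=cv2.INTER_CUBIC))"
```

```text
fixture [([332.4, 139.0], 0.77), ([329.2, 137.3], 0.66)]
bar_left [([286.7, 156.9], 0.66), ([329.7, 135.9], 0.41)]
clamp_hinge [([338.9, 60.0], 0.85)]
nest [([328.2, 136.0], 0.86), ([452.2, 178.8], 0.28)]
[([308.3, 136.1], 0.8), ([581.1, 229.1], 0.15)]
6.0333
```

View pics/w_fixb.png

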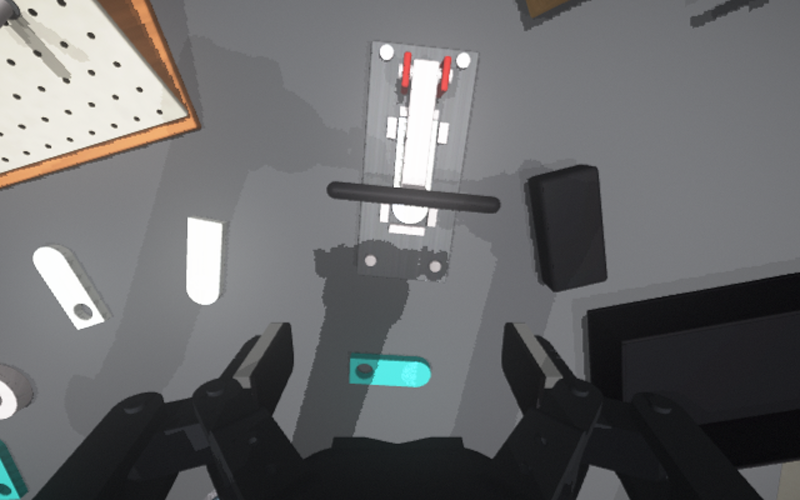

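View pics/w_panb.png

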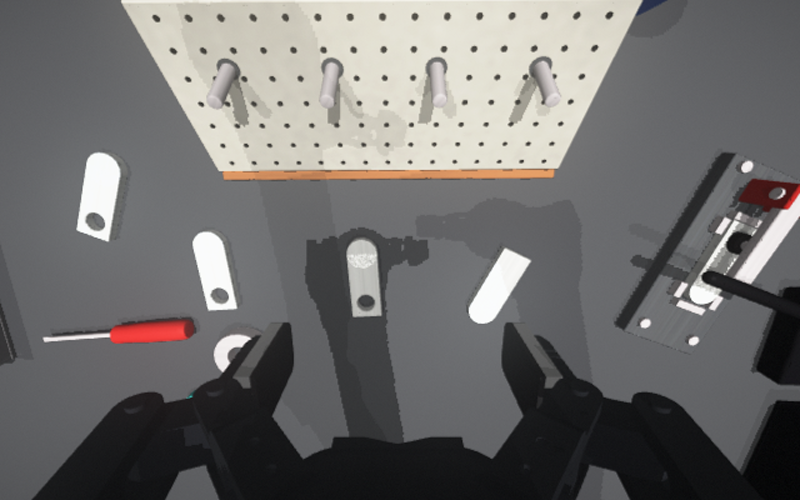

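```bash
cat > fit.py <<'E'
import numpy as np
from h import proj
from scipy.optimize import least_squares
def Tfix(p): 
    c,s=np.cos(p[2]),np.sin(p[2]); return lambda X: np.c_[p[0]+c*X[:,0]-s*X[:,1],p[1]+s*X[:,0]+c*X[:,1],X[:,2]]
def panel_axes(yaw):
    t=np.deg2rad(40); c,s=np.cos(yaw),np.sin(yaw)
    x=np.array([np.cos(t)*c,np.cos(t)*s,np.sin(t)]); y=np.array([-s,c,0]); return np.c_[x,y,np.cross(x,y)]
def Tpan(p): return lambda X: X@panel_axes(p[2]).T+np.array([p[0],p[1],.02])
def fit(T,obs,p0):  # obs: list of (cam, X, uv)
    f=lambda p: np.concatenate([(proj("",T(p)(X),c)-uv).ravel() for c,X,uv in obs])
    r=least_squares(f,p0,loss="soft_l1"); return r.x,r.fun.reshape(-1,2)
E
python3 - <<'E'
from fit import *; import json
L=lambda f:(lambda d:(d["K"],d["T"]))(np.load(f))
o=np.array
X=o([[115,50,20],[115,-50,20],[-115,-50,20],[-115,50,20],[-13,72,94],[-13,-72,94]])/1e3
uv=o([[372,41],[478,54],[448,280],[360,272],[330,189],[497,205]])*.8
print(fit(Tfix,[(L("w_fix.npz"),X,uv)],[.485,-.31,-.2]))
ys=[127.5,42.5,-42.5,-127.5]
X=o([[0,185,0],[0,-185,0]]+[[115,y,0] for y in ys]+[[115,y,45] for y in ys])/1e3
uv=o([[221,171],[556,169],[230,65],[333,66],[436,65],[540,66],[217,100],[329,101],[439,100],[551,98]])*.8
print(fit(Tpan,[(L("w_pan.npz"),X,uv)],[.557,.068,.06]))
E
```

```text
(array([ 0.48082362, -0.31628198, -0.28827142]), array([[-0.5106217 , -1.1893213 ],
       [ 2.05766269, -3.06781486],
       [ 0.11847752,  2.41555665],
       [-1.66146145,  2.99199282],
       [-1.3647207 ,  0.7942648 ],
       [ 4.21167655,  0.04461538]]))
(array([0.5664972 , 0.07109217, 0.06039239]), array([[-2.74064279, -0.90017079],
       [ 2.20662573, -0.19277624],
       [-1.18088401,  1.17264642],
       [-0.29796329,  0.07147245],
       [ 0.64302115,  0.57008851],
       [ 0.84213006, -0.53150562],
       [-2.59093555,  0.45510449],
       [-1.56361586, -0.66229897],
       [ 1.13246545, -0.17994324],
       [ 2.29738665,  1.10217139]]))
```

```bash
cat >> fit.py <<'E'
from scipy.spatial.transform import Rotation as R
def corr(c,d):
    K,T=c; D=np.eye(4); D[:3,:3]=R.from_rotvec(d[3:6]).as_matrix(); D[:3,3]=d[:3]; return (K,D@T)
def fitc(items,p0s,sig=(.003,.006)):
    # items: list of (T, idx, camgroup, cam, X, uv, idxpose)
    n=len(p0s); ng=1+max(i[1] for i in items)
    def f(v):
        r=[]
        for T,g,c,X,uv,k in items:
            r.append((proj("",T(v[3*k:3*k+3])(X),corr(c,v[3*n+6*g:3*n+6*g+6]))-uv).ravel())
        for g in range(ng):
            d=v[3*n+6*g:3*n+6*g+6]; r+= [d[:3]/sig[0], d[3:]/sig[1]]
        return np.concatenate(r)
    v0=np.concatenate([np.ravel(p0s),np.zeros(6*ng)])
    s=least_squares(f,v0,loss="soft_l1"); return s.x[:3*n].reshape(n,3),s.x[3*n:].reshape(ng,6),f(s.x)
E
python3 - <<'E'
from fit import *
np.set_printoptions(precision=4,suppress=True)
L=lambda f:(lambda d:(d["K"],d["T"]))(np.load(f))
o=np.array
X1=o([[115,50,20],[115,-50,20],[-115,-50,20],[-115,50,20],[-13,72,94],[-13,-72,94]])/1e3
uv1=o([[372,41],[478,54],[448,280],[360,272],[330,189],[497,205]])*.8
ys=[127.5,42.5,-42.5,-127.5]
X2=o([[0,185,0],[0,-185,0]]+[[115,y,0] for y in ys]+[[115,y,45] for y in ys])/1e3
uv2=o([[221,171],[556,169],[230,65],[333,66],[436,65],[540,66],[217,100],[329,101],[439,100],[551,98]])*.8
from bench import camera_params
tp=camera_params("top"); ct=(o(tp["K"]),o(tp["camera_from_world"]))
# top crop: scale 2.5, offset (170,90)
t=lambda a:o(a)/2.5+o([170,90])
Xt1=X1; uvt1=t([[582,209],[653,231],[607,391],[538,370],[558,285],[659,318]])
Xt2=X2[[0,1,2,3,4,5,6,7,8,9]]; uvt2=t([[178,242],[448,231],[206,160],[272,157],[338,153],[404,150],[206,184],[273,190],[339,184],[402,182]])
Xt2c=o([[165,185,0],[165,-185,0]])/1e3; uvt2c=t([[157,125],[448,112]])
a,b,f=fitc([(Tfix,0,L("w_fix.npz"),X1,uv1,0),(Tpan,0,L("w_pan.npz"),X2,uv2,1)],[[.48,-.31,-.28],[.566,.07,.06]]); print(a,b,f.reshape(-1,2))
a,b,f=fitc([(Tfix,0,L("w_fix.npz"),X1,uv1,0),(Tpan,0,L("w_pan.npz"),X2,uv2,1),(Tfix,1,ct,Xt1,uvt1,0),(Tpan,1,ct,Xt2[:6],uvt2[:6],1),(Tpan,1,ct,Xt2c,uvt2c,1)],[[.48,-.31,-.28],[.566,.07,.06]]); print(a,b,f.reshape(-1,2))
E
```

```text
[[ 0.481  -0.3161 -0.2887]
 [ 0.5677  0.0714  0.0601]] [[ 0.     -0.0009  0.0058  0.0017  0.0003  0.0001]] [[-0.2062  0.2375]
 [ 0.9443 -1.7548]
 [-0.5579  0.9011]
 [-1.3026  1.5196]
 [-0.4356  0.2796]
 [ 2.5386 -0.6289]
 [-0.8726 -1.9943]
 [ 0.4447 -1.1933]
 [ 1.0834  1.3101]
 [ 0.5179  0.2337]
 [ 0.0199  0.7571]
 [-1.2105 -0.3197]
 [ 0.1044  0.1603]
 [-0.6012 -0.9279]
 [ 0.3728 -0.4163]
 [-0.1733  0.8949]
 [ 0.0016 -0.2997]
 [ 1.9385  0.2781]
 [ 0.0545  0.0172]]
[[ 0.4795 -0.3152 -0.2899]
 [ 0.566   0.0714  0.0597]] [[ 0.0002 -0.0022  0.0054  0.0025  0.0006 -0.0004]
 [ 0.0001 -0.0001  0.0022 -0.0003 -0.0019  0.0004]] [[-0.3969  0.1653]
 [ 0.7737 -1.7605]
 [-0.8326  0.8755]
 [-1.5594  1.4476]
 [-0.7295  0.2642]
 [ 2.2283 -0.5512]
 [-0.7894 -2.0089]
 [ 0.5322 -1.2437]
 [ 1.1408  1.3416]
 [ 0.5814  0.2496]
 [ 0.0991  0.7573]
 [-1.1061 -0.3352]
 [ 0.1803  0.2333]
 [-0.5283 -0.8701]
 [ 0.4539 -0.3739]
 [-0.0728  0.9221]
 [ 0.8067 -0.1616]
 [ 0.6834 -0.3863]
 [ 1.2998  0.604 ]
 [-0.0336  0.037 ]
 [-2.1213  0.1268]
 [ 1.1113  0.3016]
 [-1.3971 -1.2171]
 [-0.3576 -1.8861]
 [ 0.222  -0.0955]
 [ 0.0854 -0.0854]
 [-0.1037  0.3272]
 [-0.3451  0.3421]
 [-0.2853  0.3766]
 [-0.2428  0.3654]
 [ 0.0582 -0.7211]
 [ 1.7943  0.4186]
 [ 0.1082 -0.0585]
 [ 0.0306 -0.0465]
 [ 0.7272 -0.0469]
 [-0.3214  0.0689]]
```

```bash
cat >> h.py <<'E'
FX=np.array([0.480,-0.3155,-0.289]); PN=np.array([0.5668,0.0714,0.060])
def fixp(x,y,z):
    c,s=np.cos(FX[2]),np.sin(FX[2]); return np.array([FX[0]+c*x-s*y,FX[1]+s*x+c*y,z])
def barp(a,y=.045):
    ph=np.arctan2(36,98)+a; r=np.hypot(98,36)/1e3; return fixp(.085-r*np.cos(ph),y,.058+r*np.sin(ph))
E
python3 - <<'E'
from h import *
for yaw in (FX[2]+np.pi/2,FX[2]-np.pi/2):
    for a in (0,1,1.95):
        q=inverse_kinematics(barp(a),down(yaw)); print(yaw,a,None if q is None else np.round(q,2))
E
```

```text
1.2817963267948966 0 [ 0.68  0.41 -0.29  1.94  0.16  0.81  0.02]
1.2817963267948966 1 [ 0.66  0.45 -0.31  1.73  0.16  0.99  0.01]
1.2817963267948966 1.95 [ 0.63  0.63 -0.33  1.49  0.23  1.05 -0.04]
-1.8597963267948965 0 [ 0.03  0.43  0.48  1.98 -0.27  0.8  -2.77]
-1.8597963267948965 1 [ 0.04  0.46  0.48  1.76 -0.25  0.98 -2.82]
-1.8597963267948965 1.95 [ 0.07  0.65  0.48  1.53 -0.33  1.04 -2.8 ]
```

```bash
python3 - <<'E'
from h import *
q=down(FX[2]+np.pi/2)
p=barp(0)
move_ptp(p+[0,0,.10],q); move_gripper(.05,25)
movel(p+[0,0,.002],q,.1)
save("wrist","bar1"); save("scene","bar1s")
print(read_eef_pos()-p, read_ft_force())
move_gripper(.0,25); print(read_finger_gap(), read_ft_force())
save("wrist","bar2")
print(read_time_s())
E
```

```text
[ 0.0007267  -0.0003539   0.00291871] [-0.37670044  0.04081953  0.10395541]
0.012776254163404189 [ 2.79653731 -1.01145355 -1.02341768]
9.7833
```

View pics/bar2.png

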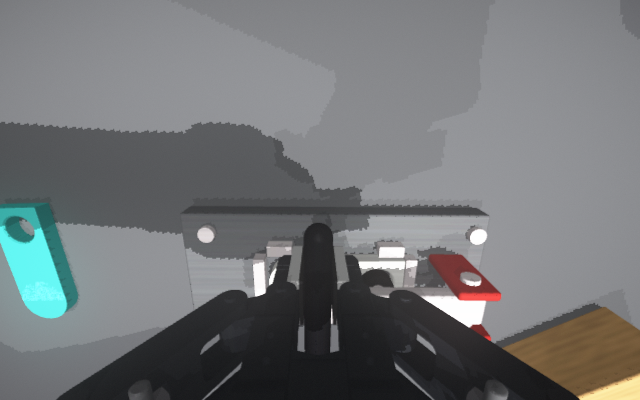

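The bar sits between the fingers at (318,240), with the gap near 13 mm. Next I'll swing the clamp back.

```bash
python3 - <<'E'
from h import *
q=down(FX[2]+np.pi/2)
for a in np.arange(.15,2.0,.15):
    movel(barp(a)+[0,0,.002],q,.12)
    print(round(a,2),np.round(read_ft_force(),1),round(read_finger_gap(),4))
save("scene","sw1")
print(read_time_s())
E
```

```text
0.15 [ 4.  -1.5 -6.6] 0.0129
0.3 [ 3.5 -1.5 -5.1] 0.0127
0.45 [-3.9  0.4 -1.4] 0.0128
0.6 [-7.4  2.6  3.5] 0.0129
0.75 [-13.1   3.3  13.4] 0.0129
0.9 [-6.9  0.4  9.1] 0.0126
1.05 [-3.2 -0.5  6.3] 0.0125
1.2 [-2.1 -0.2  5.8] 0.0126
1.35 [-1.3 -1.5  5.3] 0.0128
1.5 [-0.6 -2.1  5.6] 0.0128
1.65 [ 0.3 -2.3  4.2] 0.0128
1.8 [ 0.7 -4.5  2.5] 0.0127
1.95 [ 1.4 -4.4  2.2] 0.013
13.5167
```

View pics/sw1.png

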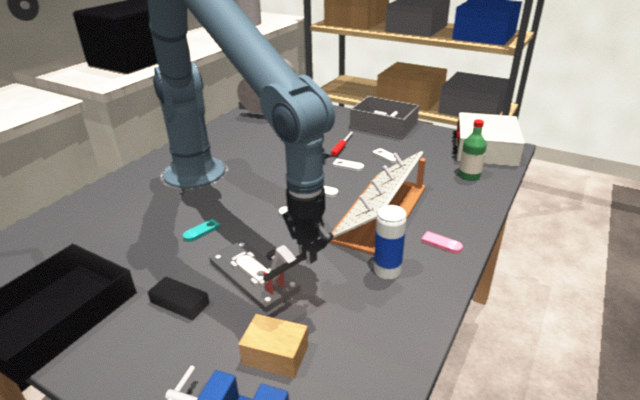

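```bash
python3 - <<'E'
from h import *
move_gripper(.045); 
p=read_eef_pos(); movel(np.array(p)+[0,0,.09],None,.2)
move_gripper(.085)
move_ptp(fixp(-.09,0,.22),down(FX[2])); pause(.3)
K,T=cam("wrist"); save("wrist","nest1"); np.savez("nest1.npz",K=K,T=T)
for t in ["fixture","link0_eye","link0","nest","clamp_hinge"]:
    print(t,[(([round(v,1) for v in d["at"]]),round(d["confidence"],2)) for d in tip_of("wrist",t)])
print(read_time_s())
im=cv2.imread("pics/nest1.png"); cv2.imwrite("pics/nest1b.png",cv2.resize(im,(800,500),interpolation=cv2.INTER_CUBIC))
E
```

```text
fixture []
link0_eye [([316.8, 63.2], 0.78)]
link0 [([314.6, 290.7], 0.79), ([17.5, 233.0], 0.62), ([319.7, 98.1], 0.58)]
nest []
clamp_hinge []
16.8083
```

View pics/nest1b.png

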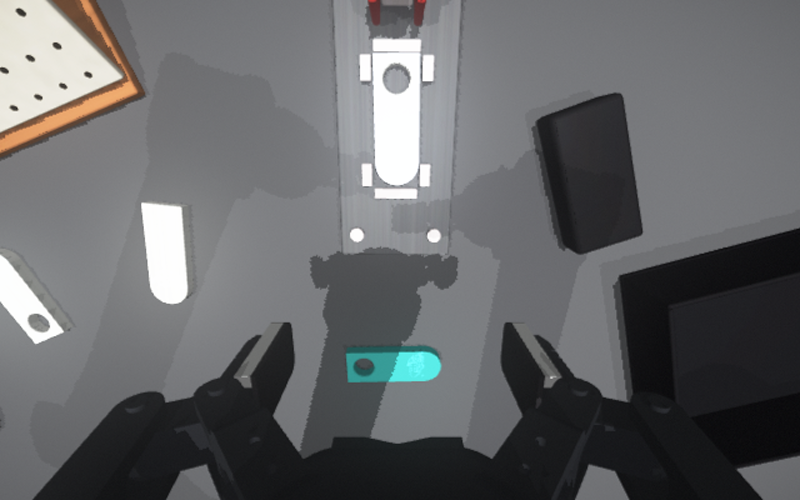

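```bash
python3 - <<'E'
import cv2
im=cv2.imread("pics/nest1.png"); cv2.imwrite("pics/nest1c.png",cv2.resize(im[10:210,250:380],(390*1,600),interpolation=cv2.INTER_CUBIC))
E
```

```text
(no output)
```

View pics/nest1c.png

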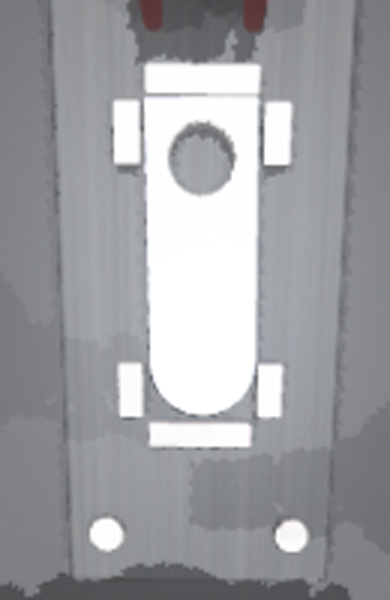

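```bash
python3 - <<'E'
from fit import *
np.set_printoptions(precision=4,suppress=True)
L=lambda f:(lambda d:(d["K"],d["T"]))(np.load(f))
o=np.array
X=o([[52.5,0,30],[-52.5,0,30],[32,20.5,30],[32,-20.5,30],[-32,20.5,30],[-32,-20.5,30],[-115,50,20],[-115,-50,20],[32,0,32]])/1e3
uv=o([[203,94],[200.5,423],[140,165],[264,165],[142,363],[257,363],[73,580],[328,577],[202,159]])/3+o([250,10])
print(fit(Tfix,[(L("nest1.npz"),X,uv)],[.48,-.315,-.289]))
a,b,f=fitc([(Tfix,0,L("nest1.npz"),X,uv,0)],[[.48,-.31,-.28]]);print(a,b,f.reshape(-1,2))
E
```

```text
(array([ 0.4812, -0.3152, -0.2937]), array([[-0.3277, -0.6824],
       [ 0.067 , -0.0038],
       [-0.3177, -0.9595],
       [ 0.1397, -0.7397],
       [ 0.0932,  0.1834],
       [ 0.862 ,  0.3818],
       [-0.3994,  0.2522],
       [ 0.1537,  1.6691],
       [-0.0926,  0.8331]]))
[[ 0.4812 -0.3153 -0.2931]] [[ 0.     -0.0006  0.0021  0.0003 -0.0004 -0.0001]] [[-0.3787 -0.1766]
 [ 0.0894 -0.2744]
 [-0.2041 -0.6162]
 [-0.045  -0.4258]
 [ 0.2343  0.0557]
 [ 0.7392  0.225 ]
 [-0.0844 -0.2912]
 [-0.056   1.0584]
 [-0.1272  1.1669]
 [ 0.0002 -0.1871]
 [ 0.6982  0.0569]
 [-0.0654 -0.021 ]]
```

```bash
sed -i 's/^FX=.*/FX=np.array([0.481,-0.3153,-0.293]); PN=np.array([0.5668,0.0714,0.060])/' h.py
cat >> h.py <<'E'
from fit import panel_axes
PEG=[-.1275,-.0425,.0425,.1275]
def panp(x,y,z): return np.array([PN[0],PN[1],.02])+panel_axes(PN[2])@np.array([x,y,z])
def panq(s): A=panel_axes(PN[2]); return quat(s*A[:,0],-A[:,2])
E
python3 - <<'E'
from h import *
for s in (1,-1):
    for y in PEG:
        for h in (.021,.08):
            q=inverse_kinematics(panp(.083,y,h),panq(s)); print(s,y,h,None if q is None else np.round(q,2))
for nm,p,yaw in [("l0",fixp(0,0,.041),FX[2]),("l1",[.515,.396,.021],0.35+np.pi),("l2",[.432,.277,.021],np.pi),("l3",[.434,.096,.021],np.pi),("bl",[.432,-.068,.021],-.5)]:
    for s in (0,np.pi):
        q=inverse_kinematics(p,down(yaw+s)); print(nm,"toolx=eye" if s==0 else "toolx=-eye",None if q is None else np.round(q,2))
E
```

```text
1 -0.1275 0.021 [ 0.22  0.37 -0.18  2.24  3.29  0.16  1.55]
1 -0.1275 0.08 [ 0.43  0.23 -0.39  2.3   3.25  0.07  1.61]
1 -0.0425 0.021 [-0.18  0.35  0.04  2.27  2.9   0.18  1.73]
1 -0.0425 0.08 [-0.41  0.19  0.27  2.35  3.    0.09  1.61]
1 0.0425 0.021 [-0.78  0.4   0.49  2.27  2.98  0.16  1.41]
1 0.0425 0.08 [-1.05  0.25  0.74  2.35  2.66  0.08  1.74]
1 0.1275 0.021 [-1.15  0.5   0.71  2.22  2.95  0.1   1.23]
1 0.1275 0.08 [-1.19  0.3   0.7   2.29  1.6   0.14  2.63]
-1 -0.1275 0.021 [ 1.13  0.82 -1.24  2.2   1.94  0.56  0.17]
-1 -0.1275 0.08 [ 1.18  0.52 -1.23  2.27  1.77  0.34  0.16]
-1 -0.0425 0.021 [ 0.94  0.8  -1.24  2.22  1.96  0.67 -0.02]
-1 -0.0425 0.08 [ 0.98  0.5  -1.23  2.3   1.81  0.46 -0.05]
-1 0.0425 0.021 [ 0.58  0.62 -1.03  2.21  1.93  0.62 -0.28]
-1 0.0425 0.08 [ 0.59  0.39 -1.03  2.28  1.76  0.48 -0.25]
-1 0.1275 0.021 [ 0.02  0.47 -0.6   2.17  1.82  0.51 -0.48]
-1 0.1275 0.08 [-0.8   0.25  0.26  2.28  1.58  0.26 -0.44]
l0 toolx=eye [ 0.51  0.51  0.    1.91 -0.    0.71 -1.36]
l0 toolx=-eye [ 0.82  0.55 -0.38  1.9   0.28  0.75  1.56]
l1 toolx=eye [ 0.11  1.14 -1.26  1.68  1.15  1.24  0.49]
l1 toolx=-eye [-0.09  0.86 -0.87  1.69  0.77  0.97 -2.47]
l2 toolx=eye [ 0.34  0.95 -1.25  2.02  1.08  1.07  0.12]
l2 toolx=-eye [ 0.02  0.61 -0.79  2.03  0.64  0.76 -2.73]
l3 toolx=eye [ 0.75  0.83 -1.25  2.18  1.03  0.96  0.45]
l3 toolx=-eye [ 0.12  0.42 -0.47  2.2   0.33  0.59 -2.17]
bl toolx=eye [ 0.21  0.37 -0.17  2.23  0.11  0.55 -2.11]
bl toolx=-eye [ 0.41  0.39 -0.38  2.22  0.27  0.57  0.9 ]
```

```bash
python3 - <<'E'
from h import *
print("can", onz("top",(361.5,116.5),.17)); 
for y in PEG: print(panp(.083,y,.021),panp(.115,y,.045), panp(.083,y,.08), panp(.083,y,.08+.1))
print(panp(.165,-.185,0))
E
```

```text
can [ 0.74887797 -0.13879291  0.17      ]
[ 0.62443844 -0.05286738  0.0894383 ] [ 0.63350861 -0.05232252  0.12839258] [ 0.58658221 -0.05514149  0.13463493] [ 0.52241912 -0.0589959   0.21123937]
[0.6193415  0.03197966 0.0894383 ] [0.62841167 0.03252453 0.12839258] [0.58148527 0.02970556 0.13463493] [0.51732218 0.02585115 0.21123937]
[0.61424456 0.11682671 0.0894383 ] [0.62331472 0.11737157 0.12839258] [0.57638833 0.11455261 0.13463493] [0.51222524 0.11069819 0.21123937]
[0.60914762 0.20167376 0.0894383 ] [0.61821778 0.20221862 0.12839258] [0.57129139 0.19939965 0.13463493] [0.5071283  0.19554524 0.21123937]
[ 0.70406323 -0.10568781  0.12605996]
```

```bash
cat >> h.py <<'E'
def st(): print("t",round(read_time_s(),1),"gap",round(read_finger_gap(),4),"tcp",np.round(read_eef_pos(),4),"F",np.round(read_ft_force(),1),"q",np.round(read_qpos(),2))
E
python3 - <<'E'
from h import *
q=down(FX[2]+np.pi)
p=fixp(0,0,.041)
move_ptp(p+[0,0,.10],q); st()
movel(p,q,.1); st()
move_gripper(0,60); st()
movel(p+[0,0,.02],q,.05); st()
movel(p+[0,0,.22],q,.2); st()
save("wrist","g0")
E
```

```text
t 19.3 gap 0.0849 tcp [ 0.481  -0.3154  0.1411] F [-0.2 -0.2  0.2] q [ 0.79  0.39 -0.34  1.86  0.16  0.92  1.66]
t 20.5 gap 0.085 tcp [ 0.4817 -0.3157  0.0418] F [-0.2 -0.3  1.1] q [ 0.76  0.53 -0.3   1.9   0.23  0.74  1.61]
t 21.0 gap 0.0341 tcp [ 0.4816 -0.3157  0.0418] F [ 0.1 -0.4  3.2] q [ 0.76  0.53 -0.3   1.9   0.23  0.74  1.61]
t 21.5 gap 0.0339 tcp [ 0.481  -0.3154  0.0612] F [-0.5 -0.6 -1.9] q [ 0.77  0.5  -0.31  1.89  0.21  0.77  1.62]
t 22.7 gap 0.0337 tcp [ 0.48   -0.3148  0.2593] F [-0.7  0.8 -1.3] q [ 0.82  0.26 -0.36  1.76  0.1   1.15  1.71]
```

View pics/g0.png

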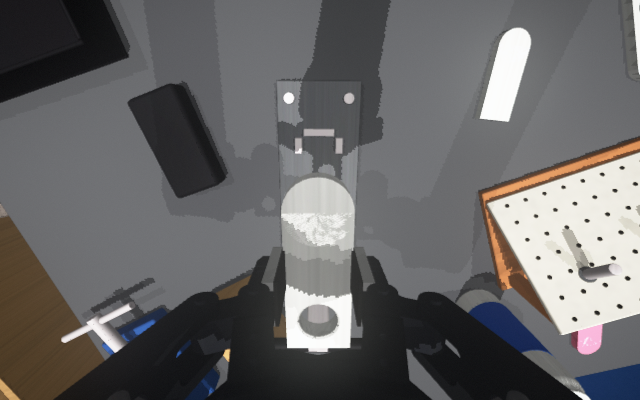

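Link0 is held square, with its eye at (319,321) in the wrist view. The eye had been towards the pillar, not the robot side as the description said. Next is the approach to peg 0.

```bash
cat >> h.py <<'E'
def hang_approach(i,s=-1,dx=0,dy=0):
    y=PEG[i]+dy; x=.083+dx; Q=panq(s)
    for h in (.16,.085):
        print(h,np.round(inverse_kinematics(panp(x,y,h),Q),2) if inverse_kinematics(panp(x,y,h),Q) is not None else None)
    move_ptp(panp(x,y,.14),Q); st()
    movel(panp(x,y,.085),Q,.12); pause(.3); st()
E
python3 - <<'E'
from h import *
try: hang_approach(0)
except MotionError as e: print(e)
st()
K,T=cam("wrist"); np.savez("pa0.npz",K=K,T=T); save("wrist","pa0"); save("scene","pa0s")
E
```

```text
0.16 [ 0.53  0.   -0.44  2.37 -0.87  0.13  2.55]
0.085 [ 1.18  0.5  -1.23  2.28  1.75  0.32  0.17]
t 23.8 gap 0.0344 tcp [ 0.5489 -0.0581  0.1812] F [ 0.6 -0.8 -0.9] q [ 0.83  0.09 -0.75  2.34 -0.74  0.06  2.45]
the arm cannot follow that straight line within its joint ranges
t 23.8 gap 0.0344 tcp [ 0.5489 -0.0581  0.1812] F [ 0.6 -0.8 -0.9] q [ 0.83  0.09 -0.75  2.34 -0.74  0.06  2.45]
```

View pics/pa0.png

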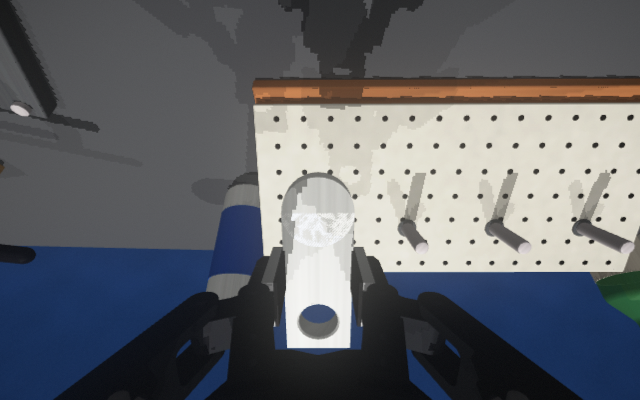

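View pics/pa0s.png

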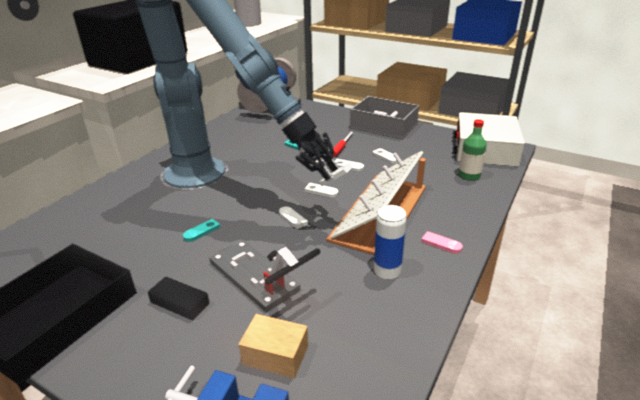

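```bash
cat >> h.py <<'E'
def tcp_panel():
    A=panel_axes(PN[2]); return A.T@(np.array(read_eef_pos())-[PN[0],PN[1],.02]), A.T@R.from_quat(read_tcp_rot()).as_matrix()
def jsteps(target,n=8,minh=.07):
    q0=np.array(read_qpos())
    for k in range(1,n+1):
        move_j(list(q0+(np.array(target)-q0)*k/n)); p,M=tcp_panel(); print(k,np.round(p,3),"zdir",np.round(M[:,2],2),"x",np.round(M[:,0],2))
        if p[2]<minh: print("LOW"); return False
    return True
E
python3 - <<'E'
from h import *
jsteps([1.18,.5,-1.23,2.28,1.75,.32,.17],8)
st()
E
```

```text
1 [ 0.066 -0.114  0.128] zdir [-0.05  0.05 -1.  ] x [-1.   -0.01  0.05]
2 [ 0.047 -0.104  0.12 ] zdir [-0.11  0.07 -0.99] x [-0.99 -0.02  0.11]
3 [ 0.032 -0.1    0.113] zdir [-0.16  0.08 -0.98] x [-0.99 -0.03  0.15]
4 [ 0.022 -0.101  0.106] zdir [-0.18  0.08 -0.98] x [-0.98 -0.04  0.18]
5 [ 0.022 -0.106  0.099] zdir [-0.19  0.06 -0.98] x [-0.98 -0.04  0.18]
6 [ 0.031 -0.113  0.093] zdir [-0.16  0.04 -0.99] x [-0.99 -0.04  0.16]
7 [ 0.052 -0.119  0.087] zdir [-0.1   0.02 -1.  ] x [-1.   -0.03  0.1 ]
8 [ 0.082 -0.122  0.085] zdir [-0.    0.01 -1.  ] x [-1.   -0.01  0.  ]
t 27.1 gap 0.0344 tcp [ 0.5826 -0.0496  0.1379] F [-0.6 -0.3 -1.4] q [ 1.18  0.5  -1.23  2.28  1.74  0.32  0.17]
```

```bash
python3 - <<'E'
from h import *
movel(panp(.083,PEG[0],.08),panq(-1),.05); pause(.3); st()
K,T=cam("wrist"); np.savez("pa1.npz",K=K,T=T); im=save("wrist","pa1"); 
print(inverse_kinematics(panp(.083,PEG[0],.021),panq(-1)))
cv2.imwrite("pics/pa1c.png",cv2.resize(im[200:400,200:440,::-1],(720,600),interpolation=cv2.INTER_CUBIC))
E
```

```text
t 27.7 gap 0.0341 tcp [ 0.5865 -0.055   0.1347] F [-0.3 -0.1 -0.2] q [ 1.18  0.52 -1.22  2.27  1.77  0.33  0.15]
[ 1.05320897  0.70764457 -1.13660801  2.20496811  1.96332952  0.45367858
  0.06400542]
```

View pics/pa1.png

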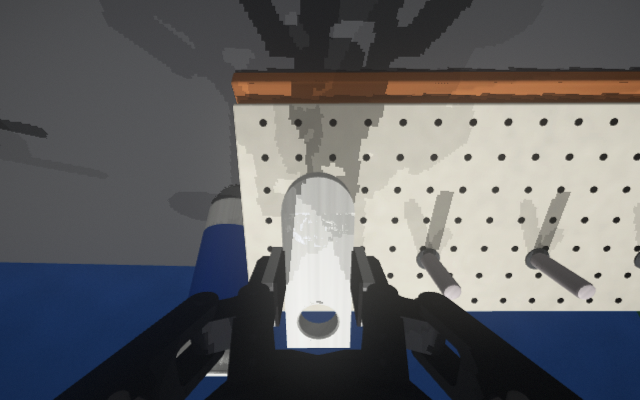

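View pics/pa1c.png

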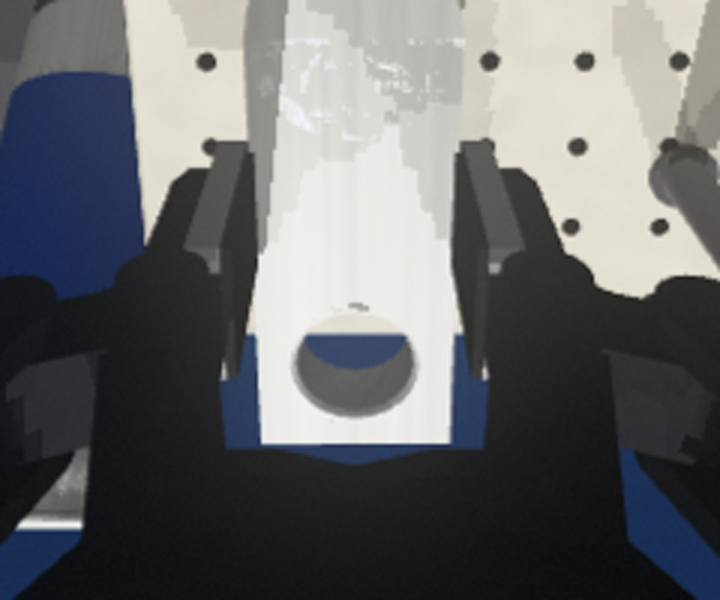

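```bash
python3 - <<'E'
from fit import *
from h import panp,PN,panq,PEG,R as Ro
import h
np.set_printoptions(precision=4,suppress=True)
L=lambda f:(lambda d:(d["K"],d["T"]))(np.load(f))
o=np.array; c=L("pa1.npz")
X=o([[0,185,0],[0,-185,0]])  
X=o([[0,-185,0],[115,-42.5,0],[115,-42.5,45],[115,42.5,0],[115,42.5,45]])/1e3
uv=o([[234,104],[428,255],[452,292],[537,256],[587,292]])
print(fit(Tpan,[(c,X,uv)],PN))
a,b,f=fitc([(Tpan,0,c,X,uv,0)],[PN]); print(a,b,f.reshape(-1,2))
p=o([0.5865,-0.055,0.1347]); M=Ro.from_quat(panq(-1)).as_matrix()
for z in (.007,.009,.011): print(z,proj("",(p+M@o([-.032,0,z]))[None],c), proj("",(p+M@o([.05,0,z]))[None],c))
E
```

```text
Traceback (most recent call last):
  File "fit.py", line 2, in <module>
    from h import proj
  File "h.py", line 29, in <module>
    from fit import panel_axes
ImportError: cannot import name 'panel_axes' from 'fit' (consider renaming 'fit.py' if it has the same name as a library you intended to import)
```

```bash
python3 - <<'E'
from h import *
from fit import *
import numpy as np
np.set_printoptions(precision=4,suppress=True)
L=lambda f:(lambda d:(d["K"],d["T"]))(np.load(f))
o=np.array; c=L("pa1.npz")
X=o([[0,-185,0],[115,-42.5,0],[115,-42.5,45],[115,42.5,0],[115,42.5,45]])/1e3
uv=o([[234,104],[428,255],[452,292],[537,256],[587,292]])
print(fit(Tpan,[(c,X,uv)],PN))
a,b,f=fitc([(Tpan,0,c,X,uv,0)],[PN]); print(a,b,f.reshape(-1,2))
p=o([0.5865,-0.055,0.1347]); M=R.from_quat(panq(-1)).as_matrix()
for z in (.007,.009,.011): print(z,proj("",(p+M@o([-.032,0,z]))[None],c), proj("",(p+M@o([.05,0,z]))[None],c))
E
```

```text
(array([0.565 , 0.0709, 0.067 ]), array([[-3.2746, -0.1086],
       [-0.5025,  3.6803],
       [ 0.8089,  1.2562],
       [-0.0542,  2.3445],
       [ 0.9611,  0.9401]]))
[[0.5665 0.0714 0.0721]] [[ 0.     -0.0012  0.0007  0.0041  0.002   0.0035]] [[-0.4251  0.0661]
 [ 0.0008  2.0926]
 [ 0.6392 -0.8648]
 [-0.0971  0.9745]
 [-0.0869 -0.8142]
 [ 0.0016 -0.3872]
 [ 0.2303  0.6841]
 [ 0.3359  0.5899]]
0.007 [[318.7851 324.9932]] [[318.8861 177.5163]]
0.009 [[318.7727 322.4412]] [[318.8699 176.5709]]
0.011 [[318.7606 319.9493]] [[318.8542 175.6519]]
```

```bash
sed -i 's/PN=np.array(.*/PN=np.array([0.5665,0.0714,0.063])/' h.py
cat >> h.py <<'E'
def descend(i,s=-1,dx=0,dy=0,hs=(.066,.055,.045,.035,.028,.022),fmax=12):
    for h in hs:
        movel(panp(.083+dx,PEG[i]+dy,h),panq(s),.05); f=np.array(read_ft_force()); A=panel_axes(PN[2]); fp=A.T@f
        print("h",h,"Fpanel",np.round(fp,1),"gap",round(read_finger_gap(),4),np.round(tcp_panel()[0],4))
        if abs(fp).max()>fmax: print("STOP"); return False
    return True
E
python3 - <<'E'
from h import *
descend(0); st(); save("wrist","d0"); save("scene","d0s")
E
```

```text
h 0.066 Fpanel [-1.2  0.7 -0.1] gap 0.0342 [ 0.0828 -0.1272  0.0658]
h 0.055 Fpanel [-0.4  0.5 -0.7] gap 0.0342 [ 0.0829 -0.1273  0.0549]
h 0.045 Fpanel [-1.7  0.4 -0.4] gap 0.0341 [ 0.0829 -0.1274  0.0448]
h 0.035 Fpanel [-0.7  0.  -1.1] gap 0.0341 [ 0.0828 -0.1273  0.0347]
h 0.028 Fpanel [-0.6  0.1 -1.4] gap 0.034 [ 0.0829 -0.1275  0.0277]
h 0.022 Fpanel [-0.6 -0.8 10. ] gap 0.0339 [ 0.0832 -0.1273  0.0223]
t 29.8 gap 0.0339 tcp [ 0.6238 -0.0525  0.0906] F [-6.9 -1.2  7.3] q [ 1.06  0.71 -1.15  2.21  1.96  0.46  0.08]
```

View pics/d0.png

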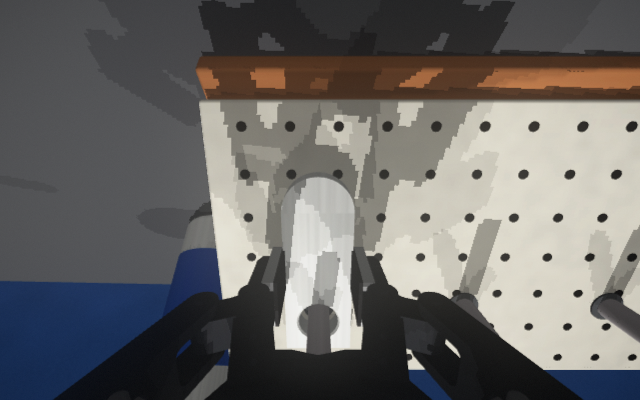

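The peg is through the eye at (318,322) and the link touches the board. Releasing it.

```bash
cat >> h.py <<'E'
def release(i,s=-1,dx=0,dy=0):
    move_gripper(.056); st()
    for h in (.04,.085): movel(panp(.083+dx,PEG[i]+dy,h),panq(s),.1)
E
python3 - <<'E'
from h import *
release(0); save("wrist","r0"); save("top","r0t")
for t in ["link1_eye","blank_mid"]:
    print(t,[(([round(v,1) for v in d["at"]]),round(d["confidence"],2)) for d in tip_of("top",t)])
st()
E
```

```text
t 30.3 gap 0.0557 tcp [ 0.6242 -0.0528  0.0903] F [ 0.1 -0.2  0.1] q [ 1.06  0.71 -1.15  2.21  1.96  0.46  0.08]
link1_eye [([195.4, 205.5], 0.85)]
blank_mid []
t 31.4 gap 0.0559 tcp [ 0.5836 -0.0551  0.138 ] F [ 0.2 -0.1 -0.1] q [ 1.19  0.5  -1.22  2.28  1.75  0.32  0.17]
```

View pics/r0.png

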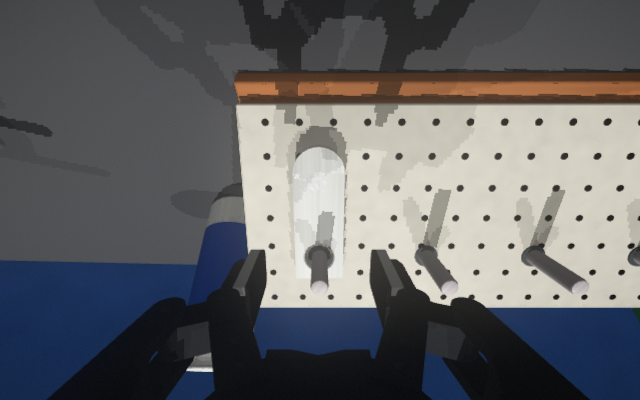

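View pics/r0t.png

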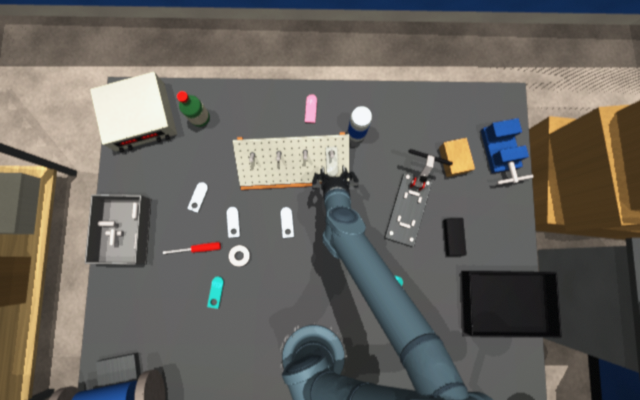

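Link0 hangs on peg 0 with the peg at (319,258). Next is link3, at top (287,222).

```bash
cat >> h.py <<'E'
def linkpose(c,im,approx,z=.012,verbose=True,name="lp"):
    """white blob nearest to approx(world xy) -> centre xy, yaw of long axis, eye (if any)"""
    hsv=cv2.cvtColor(im,cv2.COLOR_RGB2HSV)
    # local threshold: otsu in the window around the piece
    u,v=proj("",[[approx[0],approx[1],z]],c)[0]; W=75
    x0,y0=max(0,int(u)-W),max(0,int(v)-W); x1,y1=min(640,int(u)+W),min(400,int(v)+W)
    g=hsv[y0:y1,x0:x1,2].copy(); g[hsv[y0:y1,x0:x1,1]>70]=0
    t,m=cv2.threshold(g,0,255,cv2.THRESH_OTSU); t,m=cv2.threshold(g,max(t,120),255,cv2.THRESH_BINARY)
    cs,hi=cv2.findContours(m,cv2.RETR_CCOMP,cv2.CHAIN_APPROX_NONE)
    best=None
    for k,cc in enumerate(cs):
        if hi[0][k][3]>=0 or cv2.contourArea(cc)<300: continue
        W3=np.array([onz("",(a[0][0]+x0,a[0][1]+y0),z,c)[:2] for a in cc])*1000
        r=cv2.minAreaRect(W3.astype(np.float32)); d=np.hypot(*(np.array(r[0])/1000-approx[:2]))
        hole=[ (cv2.contourArea(cs[j]),j) for j in range(len(cs)) if hi[0][j][3]==k and cv2.contourArea(cs[j])>25]
        if verbose: print("blob",np.round(r[0],1),np.round(r[1],1),round(r[2],1),"d",round(d,3),"holes",[h[0] for h in hole])
        if best is None or d<best[0]: best=(d,r,hole,W3)
    d,r,hole,W3=best
    bx=cv2.boxPoints(r); e=[bx[1]-bx[0],bx[2]-bx[1]]; e=e[0] if np.hypot(*e[0])>np.hypot(*e[1]) else e[1]
    yaw=np.arctan2(e[1],e[0]); ctr=np.array(r[0])/1000; eye=None
    if hole:
        mm=cv2.moments(cs[max(hole)[1]]); eye=onz("",(mm["m10"]/mm["m00"]+x0,mm["m01"]/mm["m00"]+y0),z,c)[:2]
        if (eye-ctr)@[np.cos(yaw),np.sin(yaw)]<0: yaw+=np.pi
    yaw=(yaw+np.pi)%(2*np.pi)-np.pi
    return ctr,yaw,eye,np.sort(r[1])
def hover(approx,tyaw,z=.27,back=.06,name="hov"):
    p=np.array([approx[0]-back*np.cos(tyaw),approx[1]-back*np.sin(tyaw),z])
    move_ptp(p,down(tyaw)); pause(.3); c=cam("wrist"); im=save("wrist",name); return c,im
E
python3 - <<'E'
from h import *
movel(panp(.06,PEG[0],.12),panq(-1),.2) if inverse_kinematics(panp(.06,PEG[0],.12),panq(-1)) is not None else None
st()
c,im=hover((.434,.096),0.07,name="hov3"); st()
print(linkpose(c,im,(.434,.096)))
E
```

```text
t 31.8 gap 0.0563 tcp [ 0.5428 -0.0582  0.1502] F [ 0.   0.4 -0.2] q [ 1.32  0.37 -1.3   2.36  1.71  0.21  0.17]
t 33.9 gap 0.056 tcp [0.3741 0.0916 0.2699] F [2.  0.  0.3] q [ 1.07 -0.33 -1.19  2.12 -0.33  1.17 -1.46]
blob [433.9  94.7] [100.2  36.9] 6.4 d 0.001 holes [234.0]
(array([0.43389328, 0.09471028]), np.float32(-3.0300543), array([0.40273079, 0.09108334]), array([ 36.88370895, 100.22377014]))
```

View pics/hov3.png

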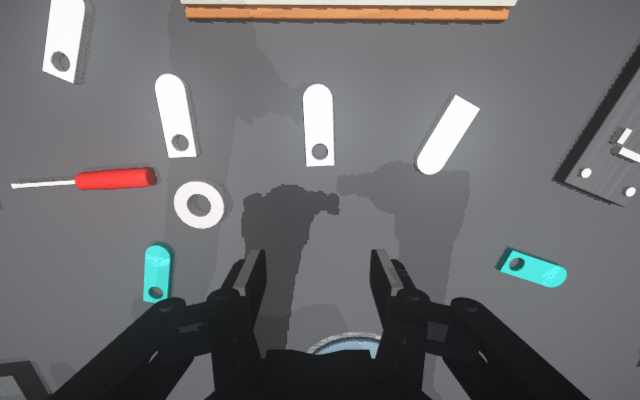

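The link3 fit gives 100 x 37 mm with an eye; it is white at (318,125). Picking it.

```bash
cat >> h.py <<'E'
def pick(ctr,tyaw,z=.021,effort=60,lift=.3):
    q=down(tyaw); p=np.array([ctr[0],ctr[1],z])
    move_gripper(.075)
    move_ptp(p+[0,0,.08],q); movel(p,q,.1); st(); move_gripper(0,effort); st()
    movel(p+[0,0,.03],q,.06); movel([p[0],p[1],lift],q,.25); st()
def heldcheck(s=-1,z=.009):
    c=cam("wrist"); p=np.array(read_eef_pos()); M=R.from_quat(read_tcp_rot()).as_matrix()
    return proj("",np.array([p+M@[s*.032,0,z],p+M@[-s*.05,0,z]]),c)
E
python3 - <<'E'
from h import *
im=cv2.imread("pics/hov3.png")[:,:,::-1].copy(); c=cam("wrist")
for a in ((.432,.277),(.432,-.068),(.515,.396)):
    try: print(linkpose(c,im,a))
    except Exception as e: print(e)
c,y,e,_=linkpose(c,im,(.434,.096)); pick(c,y+np.pi)
save("wrist","g3"); print(heldcheck())
E
```

```text
blob [432.8 275.7] [100.  37.] 6.6 d 0.002 holes [244.0]
(array([0.43282391, 0.2757402 ]), np.float32(-3.025954), array([0.40193818, 0.2716745 ]), array([36.98996735, 99.9828949 ]))
blob [430.5 -68. ] [ 37.  100.4] 67.2 d 0.001 holes []
(array([ 0.4305314 , -0.06796924]), np.float32(-0.39758587), None, array([ 37.04304886, 100.40155792]))
blob [513.8 398.3] [36.5 92.5] 70.8 d 0.003 holes [316.0]
(array([0.51384033, 0.39825391]), np.float32(2.8061078), array([0.487727  , 0.40681119]), array([36.51799011, 92.45991516]))
blob [433.9  94.8] [100.2  36.9] 6.4 d 0.001 holes [234.0]
t 35.9 gap 0.075 tcp [0.4347 0.0948 0.0217] F [-0.3  0.7 -0.1] q [ 0.32  0.47 -0.69  2.19  0.51  0.64 -2.2 ]
t 36.3 gap 0.0341 tcp [0.4345 0.0949 0.0218] F [-1.2 -0.3  5.9] q [ 0.32  0.47 -0.69  2.19  0.51  0.64 -2.2 ]
t 38.1 gap 0.034 tcp [0.4327 0.0945 0.2983] F [-0.9 -0.6 -1.4] q [ 0.62 -0.03 -0.89  1.97 -0.03  1.19 -1.72]
[[317.13903009 322.14673845]
 [316.90259999 175.43542504]]
```

View pics/g3.png

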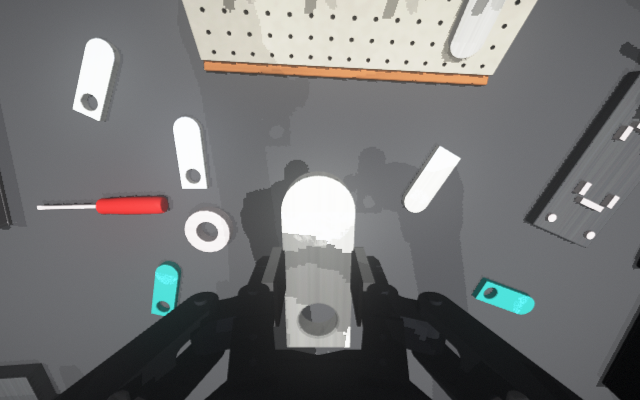

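Link3 is held as expected, eye at (318,320). Moving to peg 1.

```bash
python3 - <<'E'
from h import *
ok=jsteps([.98,.5,-1.23,2.3,1.81,.46,-.05],8,.065)
st()
if ok:
    movel(panp(.083,PEG[1],.08),panq(-1),.08); pause(.3); st(); save("wrist","pb1"); print(heldcheck()); 
E
```

```text
1 [ 0.068 -0.028  0.257] zdir [-0.61 -0.14 -0.78] x [ 0.71  0.35 -0.61]
2 [ 0.069 -0.074  0.222] zdir [-0.53 -0.25 -0.81] x [ 0.54  0.63 -0.56]
3 [ 0.073 -0.107  0.19 ] zdir [-0.44 -0.33 -0.84] x [ 0.27  0.84 -0.47]
4 [ 0.08  -0.124  0.159] zdir [-0.34 -0.35 -0.87] x [-0.06  0.93 -0.35]
5 [ 0.085 -0.126  0.13 ] zdir [-0.23 -0.33 -0.92] x [-0.41  0.89 -0.21]
6 [ 0.088 -0.112  0.106] zdir [-0.14 -0.26 -0.96] x [-0.72  0.69 -0.08]
7 [ 0.087 -0.084  0.088] zdir [-0.06 -0.15 -0.99] x [-0.92  0.38  0.  ]
8 [ 0.081 -0.046  0.08 ] zdir [-0.   -0.01 -1.  ] x [-1.    0.01  0.  ]
t 40.9 gap 0.0337 tcp [0.5799 0.026  0.1328] F [-0.4 -0.2 -0.7] q [ 0.98  0.5  -1.23  2.3   1.8   0.46 -0.06]
t 41.5 gap 0.0339 tcp [0.5813 0.0296 0.1347] F [ 0.1 -0.7 -1.6] q [ 0.98  0.5  -1.23  2.3   1.81  0.46 -0.05]
[[318.70623125 322.39792885]
 [318.74911454 176.56824599]]
```

View pics/pb1.png

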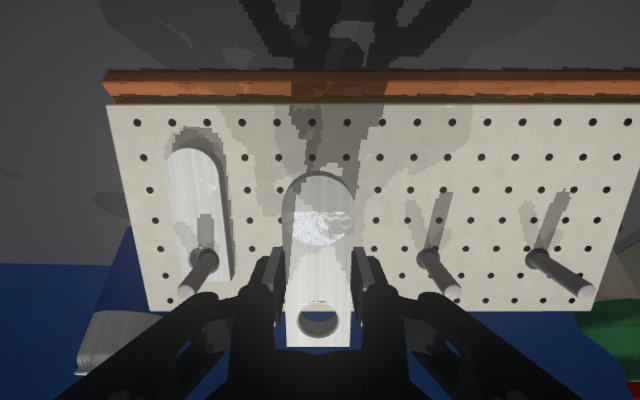

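```bash
python3 - <<'E'
from h import *
if descend(1):
    release(1); st(); save("wrist","r1")
E
```

```text
h 0.066 Fpanel [-0.8 -0.6 -0.3] gap 0.0341 [ 0.0827 -0.0422  0.0657]
h 0.055 Fpanel [-1.1  0.  -1.1] gap 0.0345 [ 0.0828 -0.0424  0.0548]
h 0.045 Fpanel [-0.5  0.8 -1.6] gap 0.0343 [ 0.0828 -0.0424  0.0447]
h 0.035 Fpanel [-1.4  0.3 -0.7] gap 0.034 [ 0.0828 -0.0424  0.0347]
h 0.028 Fpanel [-1.9 -0.1 -0.7] gap 0.0336 [ 0.0829 -0.0425  0.0277]
h 0.022 Fpanel [-1.6 -0.8 11.1] gap 0.0341 [ 0.0832 -0.0421  0.0225]
t 43.9 gap 0.0563 tcp [0.619  0.032  0.0904] F [-1.3 -0.1  0.4] q [ 0.86  0.68 -1.13  2.23  1.97  0.56 -0.11]
t 44.9 gap 0.0556 tcp [0.5783 0.0291 0.1384] F [-0.4  0.3 -0.2] q [ 0.99  0.48 -1.24  2.3   1.79  0.45 -0.04]
```

View pics/r1.png

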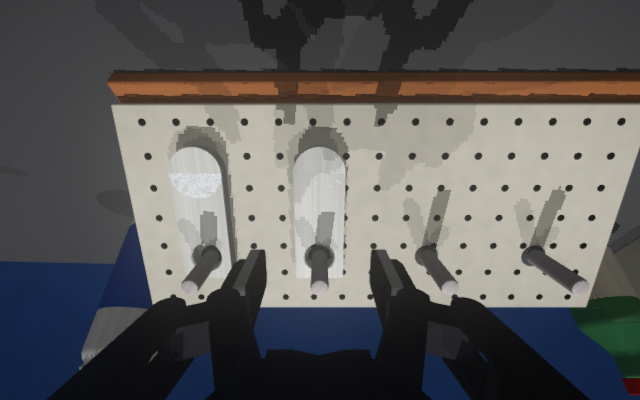

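Both links hang flat, at (197,200) and (319,200). Next is link2, near (0.433,0.276).

```bash
python3 - <<'E'
from h import *
p=inverse_kinematics(panp(.03,PEG[1],.13),panq(-1))
if p is not None: move_j(p)
st()
c,im=hover((.433,.276),0.12,name="hov2"); st()
ctr,y,e,sz=linkpose(c,im,(.433,.276)); print(ctr,y,e,sz)
if e is not None and sz[1]>97 and sz[1]<103:
    pick(ctr,y+np.pi); save("wrist","g2"); print(heldcheck())
E
```

```text
t 45.3 gap 0.0562 tcp [0.5071 0.0247 0.1378] F [0.7 0.2 0.3] q [ 1.19  0.34 -1.39  2.45  1.87  0.35 -0.2 ]
t 47.4 gap 0.0559 tcp [0.3735 0.2684 0.2698] F [ 0.1  0.1 -0.5] q [ 0.32  0.07 -1.05  1.97  0.07  1.13 -2.21]
blob [433.2 275.4] [99.5 36.6] 5.9 d 0.001 holes [235.5]
[0.43316891 0.27540414] -3.0386975 [0.40175616 0.27230513] [36.59656525 99.52700806]
t 49.4 gap 0.0748 tcp [0.4336 0.2759 0.0215] F [0.5 0.1 0.6] q [ 0.07  0.64 -0.85  2.03  0.69  0.78 -2.66]
t 49.9 gap 0.0341 tcp [0.4337 0.2759 0.0219] F [-0.6 -0.4  6.4] q [ 0.07  0.64 -0.85  2.03  0.69  0.78 -2.66]
t 51.7 gap 0.0342 tcp [0.4323 0.2745 0.2983] F [ 0.3 -0.6 -1.3] q [ 0.41  0.25 -1.18  1.83  0.24  1.23 -2.31]
[[317.09586987 322.17997517]
 [316.85778997 175.46701473]]
```

View pics/g2.png

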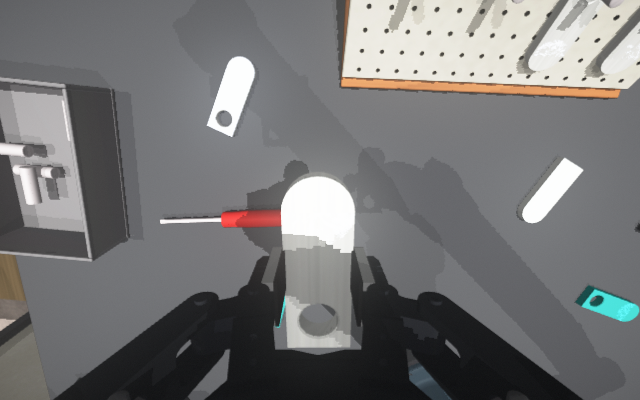

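Link2 is held the same way, eye at (318,320). On to peg 2.

```bash
python3 - <<'E'
from h import *
ok=jsteps([.59,.39,-1.03,2.28,1.76,.48,-.25],8,.065)
if ok:
    movel(panp(.083,PEG[2],.08),panq(-1),.08); pause(.3); st(); save("wrist","pc1"); print(heldcheck()); 
E
```

```text
1 [0.097 0.162 0.24 ] zdir [-0.54 -0.09 -0.84] x [ 0.77  0.34 -0.54]
2 [0.111 0.121 0.2  ] zdir [-0.43 -0.15 -0.89] x [ 0.65  0.63 -0.42]
3 [0.124 0.087 0.167] zdir [-0.31 -0.2  -0.93] x [ 0.4   0.86 -0.32]
4 [0.132 0.062 0.141] zdir [-0.21 -0.21 -0.96] x [ 0.05  0.97 -0.22]
5 [0.134 0.045 0.119] zdir [-0.12 -0.19 -0.97] x [-0.32  0.93 -0.15]
6 [0.128 0.038 0.101] zdir [-0.05 -0.15 -0.99] x [-0.67  0.74 -0.08]
7 [0.113 0.038 0.088] zdir [-0.01 -0.08 -1.  ] x [-0.91  0.41 -0.03]
8 [0.087 0.044 0.079] zdir [ 0.01 -0.   -1.  ] x [-1.    0.01 -0.01]
t 55.1 gap 0.0339 tcp [0.5761 0.1147 0.1348] F [ 0.4 -0.4 -1.2] q [ 0.59  0.39 -1.03  2.28  1.76  0.48 -0.25]
[[318.75280884 322.36563036]
 [318.81632399 176.54093462]]
```

View pics/pc1.png

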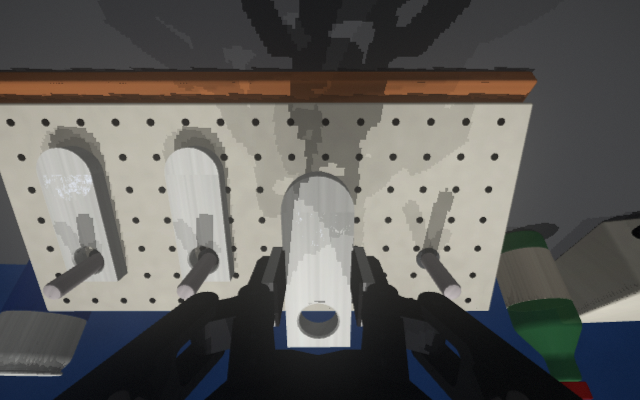

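```bash
python3 - <<'E'
from h import *
if descend(2):
    release(2); st(); save("wrist","r2")
    p=inverse_kinematics(panp(.03,PEG[2],.13),panq(-1))
    if p is not None: move_j(p)
    st()
    c,im=hover((.515,.397),-.35,name="hov1"); st()
    ctr,y,e,sz=linkpose(c,im,(.515,.397)); print(ctr,y,e,sz)
E
```

```text
h 0.066 Fpanel [-1.1  0.4 -1.7] gap 0.0342 [0.0826 0.0426 0.0657]
h 0.055 Fpanel [ 0.4  0.3 -0.6] gap 0.0341 [0.0828 0.0425 0.0548]
h 0.045 Fpanel [ 0.5  0.3 -1.8] gap 0.034 [0.0828 0.0425 0.0447]
h 0.035 Fpanel [-1.4  1.  -0.3] gap 0.0343 [0.0827 0.0425 0.0346]
h 0.028 Fpanel [-1.5 -0.5  0.2] gap 0.0342 [0.0828 0.0424 0.0277]
h 0.022 Fpanel [-0.  -2.3 10.9] gap 0.034 [0.0832 0.043  0.0226]
t 57.6 gap 0.056 tcp [0.6136 0.1169 0.0903] F [ 0.4 -0.9  1.5] q [ 0.52  0.57 -0.96  2.22  1.93  0.57 -0.32]
t 58.5 gap 0.056 tcp [0.573  0.114  0.1384] F [ 1.3  0.6 -0.4] q [ 0.6   0.37 -1.04  2.29  1.74  0.47 -0.24]
t 59.0 gap 0.056 tcp [0.502  0.1095 0.1379] F [-0.1  0.   0.2] q [ 0.67  0.21 -1.12  2.43  1.77  0.4  -0.39]
t 61.3 gap 0.0563 tcp [0.4589 0.417  0.2698] F [0.6 0.7 0.3] q [-1.36  0.37  0.7   1.68 -0.25  1.19 -2.52]
blob [537.8 415.4] [ 37.1 100.3] 72.7 d 0.029 holes [244.0]
[0.53784149 0.41543198] 2.8390539 [0.50790657 0.42484374] [ 37.12446594 100.30567932]
```

View pics/r2.png

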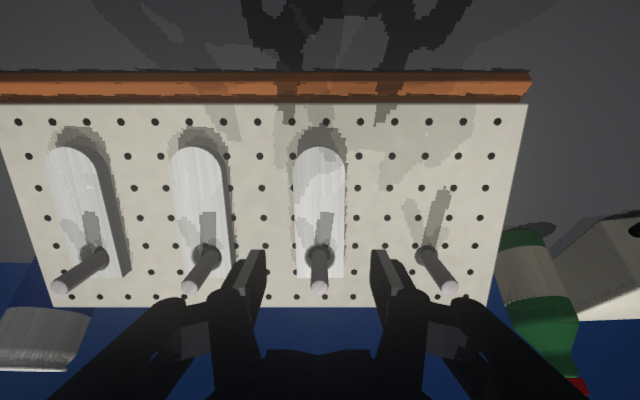

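View pics/hov1.png

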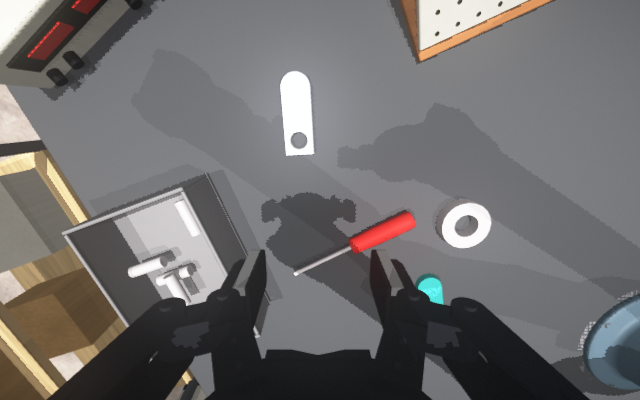

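Link1 has moved about 3 cm; it now lies at wrist (297,115) in the clear. Picking it at the new pose.

```bash
python3 - <<'E'
from h import *
pick([.5378,.4154],2.839-np.pi); save("wrist","g1"); print(heldcheck())
for h in (.021,.08,.12): print(inverse_kinematics(panp(.083,PEG[3],h),panq(-1)))
E
```

```text
t 63.3 gap 0.075 tcp [0.5385 0.4156 0.0216] F [-0.6  0.2  0.3] q [-1.12  0.77  0.56  1.67 -0.51  0.85 -2.22]
t 63.8 gap 0.0339 tcp [0.5385 0.416  0.0221] F [-0.3 -0.8  4.2] q [-1.12  0.77  0.56  1.67 -0.51  0.85 -2.22]
t 65.6 gap 0.034 tcp [0.5367 0.4149 0.2979] F [-0.7 -0.3 -1.9] q [-1.23  0.48  0.72  1.49 -0.32  1.29 -2.35]
[[317.10010556 322.41898124]
 [316.84790216 175.85403148]]
[ 0.02521697  0.46775173 -0.60469348  2.17464292  1.82116132  0.51204
 -0.4761564 ]
[-0.99961649  0.26330544  0.47823307  2.28721597  1.59129599  0.20009065
 -0.46737963]
[ 0.19421644  0.22631577 -0.82398204  2.27254684  1.47301145  0.48006146
 -0.22437058]
```

View pics/g1.png

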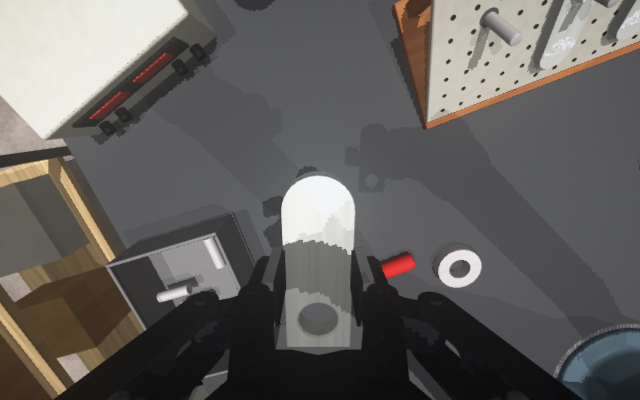

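```bash
python3 - <<'E'
from h import *
ok=jsteps([0.194,.2263,-.824,2.2725,1.473,.48,-.2244],12,.085)
st()
if ok:
    movel(panp(.083,PEG[3],.08),panq(-1),.08); pause(.3); st(); save("wrist","pd1"); print(heldcheck()); 
E
```

```text
1 [0.158 0.286 0.18 ] zdir [-0.63 -0.09 -0.77] x [ 0.77 -0.16 -0.61]
2 [0.149 0.237 0.153] zdir [-0.6  -0.16 -0.79] x [ 0.79  0.07 -0.61]
3 [0.14  0.194 0.132] zdir [-0.55 -0.23 -0.8 ] x [ 0.74  0.31 -0.6 ]
4 [0.132 0.157 0.116] zdir [-0.5  -0.27 -0.82] x [ 0.63  0.54 -0.56]
5 [0.127 0.129 0.104] zdir [-0.44 -0.3  -0.85] x [ 0.46  0.74 -0.5 ]
6 [0.124 0.108 0.095] zdir [-0.37 -0.31 -0.88] x [ 0.23  0.88 -0.41]
7 [0.122 0.095 0.091] zdir [-0.3  -0.3  -0.91] x [-0.03  0.95 -0.3 ]
8 [0.119 0.09  0.089] zdir [-0.22 -0.27 -0.94] x [-0.31  0.93 -0.19]
9 [0.116 0.092 0.092] zdir [-0.15 -0.22 -0.96] x [-0.57  0.82 -0.1 ]
10 [0.11  0.099 0.098] zdir [-0.09 -0.16 -0.98] x [-0.79  0.61 -0.03]
11 [0.1   0.111 0.107] zdir [-0.04 -0.08 -1.  ] x [-0.94  0.33  0.01]
12 [0.084 0.127 0.12 ] zdir [-0. -0. -1.] x [-1.    0.01  0.  ]
t 69.3 gap 0.0343 tcp [0.5458 0.1972 0.1656] F [ 0.3 -0.9 -0.9] q [ 0.19  0.23 -0.82  2.27  1.47  0.48 -0.23]
t 70.3 gap 0.0339 tcp [0.5706 0.1995 0.1351] F [-0.4 -0.1 -0.1] q [ 0.16  0.35 -0.78  2.24  1.64  0.52 -0.34]
[[318.71437539 322.36512232]
 [318.76934972 176.5316438 ]]
```

View pics/pd1.png

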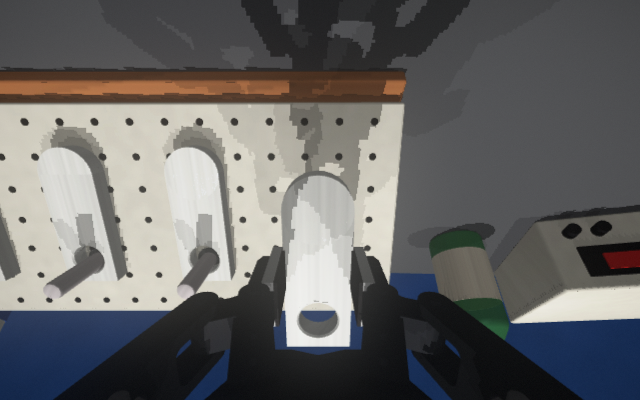

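```bash
python3 - <<'E'
from h import *
if descend(3):
    release(3); st(); save("wrist","r3")
    p=inverse_kinematics(panp(.03,PEG[3],.13),panq(-1))
    if p is not None: move_j(p)
    st()
    c,im=hover((.4305,-.068),-.3976,name="hovb"); st()
    ctr,y,e,sz=linkpose(c,im,(.4305,-.068)); print(ctr,y,e,sz)
    print(inverse_kinematics([ctr[0],ctr[1],.021],down(-.3976)),inverse_kinematics(fixp(0,0,.041),down(FX[2])))
E
```

```text
h 0.066 Fpanel [-0.   0.7 -1.4] gap 0.0344 [0.0826 0.1274 0.0657]
h 0.055 Fpanel [-0.3  0.3  0.1] gap 0.034 [0.0827 0.1274 0.0547]
h 0.045 Fpanel [-0.3  0.9 -0.5] gap 0.0344 [0.0827 0.1273 0.0446]
h 0.035 Fpanel [-0.9  0.9 -0.4] gap 0.0339 [0.0827 0.1273 0.0346]
h 0.028 Fpanel [-1.2  0.3 -0.9] gap 0.0341 [0.0828 0.1274 0.0277]
h 0.022 Fpanel [-0.1 -1.1 11. ] gap 0.0338 [0.0832 0.1282 0.0228]
t 72.7 gap 0.0562 tcp [0.6082 0.2017 0.0903] F [0.4 0.2 0.3] q [ 0.14  0.51 -0.73  2.17  1.82  0.57 -0.43]
t 73.6 gap 0.0561 tcp [0.5677 0.1989 0.1384] F [-0.2  0.7 -0.1] q [ 0.17  0.33 -0.79  2.24  1.62  0.52 -0.33]
t 74.1 gap 0.0557 tcp [0.4969 0.1945 0.1381] F [-0.   0.1  0.2] q [ 0.16  0.21 -0.85  2.38  1.61  0.51 -0.43]
t 75.8 gap 0.056 tcp [ 0.3751 -0.0446  0.2697] F [ 0.  -0.2 -0. ] q [-0.28 -0.2   0.26  2.18  0.06  1.15 -2.02]
blob [430.4 -68.3] [36.5 99.3] 67.6 d 0.0 holes []
[ 0.43044189 -0.06834123] -0.39049459 None [36.54876709 99.30786133]
[-0.21496328  0.37404594  0.30571151  2.25356094 -0.21551598  0.54011829
 -1.71202374] [ 0.09989486  0.56652606  0.49973047  1.93289701 -0.39196584  0.73858555
 -1.03559302]
```

View pics/r3.png

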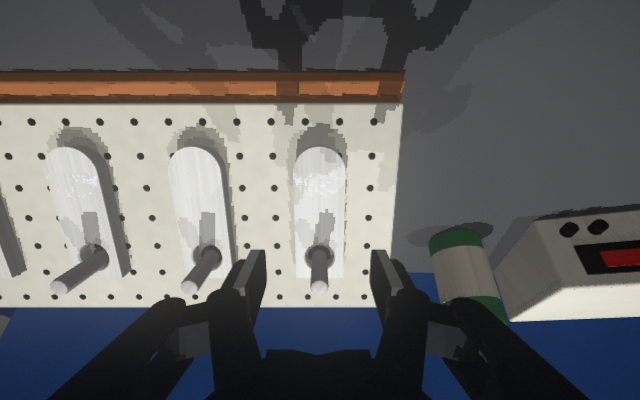

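View pics/hovb.png

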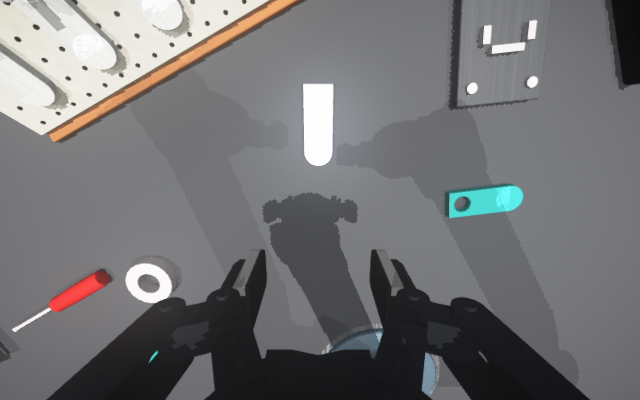

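All four links hang flat, and the blank lies at (318,125), white with no eye. Picking it.

```bash
python3 - <<'E'
from h import *
pick([.4304,-.0683],-.391,lift=.2)
im=save("wrist","gb"); print(heldcheck())
cv2.imwrite("pics/gbc.png",cv2.resize(im[150:400,220:420,::-1],(480,600),interpolation=cv2.INTER_CUBIC))
E
```

```text
t 77.9 gap 0.0751 tcp [ 0.4311 -0.0683  0.0216] F [-0.4 -0.   0.1] q [-0.21  0.37  0.29  2.25 -0.21  0.54 -1.71]
t 78.3 gap 0.0343 tcp [ 0.4309 -0.0683  0.0218] F [-1.9 -0.   5.5] q [-0.21  0.37  0.3   2.25 -0.21  0.54 -1.71]
t 79.7 gap 0.0342 tcp [ 0.4292 -0.0682  0.1988] F [-0.   0.  -0.9] q [-0.29  0.02  0.36  2.16 -0.01  0.97 -1.89]
[[317.15367397 322.43989048]
 [316.92189584 175.90688813]]
```

View pics/gbc.png

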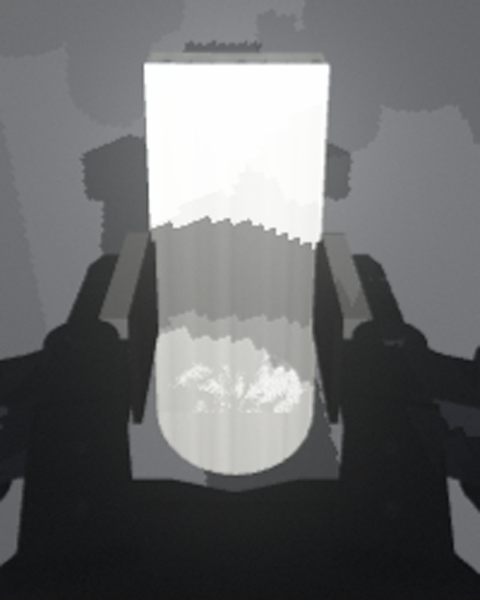

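```bash
python3 - <<'E'
from h import *
Q=down(FX[2]); p=fixp(0,0,.041)
move_ptp(p+[0,0,.14],Q); movel(p+[0,0,.035],Q,.12); pause(.3); st()
c=cam("wrist"); np.savez("nb.npz",K=c[0],T=c[1])
im=save("wrist","nb"); cv2.imwrite("pics/nbc.png",cv2.resize(im[100:400,200:440,::-1],(480,600),interpolation=cv2.INTER_CUBIC))
X=np.array([fixp(.0525,0,.03),fixp(.032,.0205,.03),fixp(.032,-.0205,.03)]); print(proj("",X,c)); print(heldcheck())
E
```

```text
t 82.1 gap 0.0346 tcp [ 0.4814 -0.3155  0.0766] F [ 0.1  0.2 -0.5] q [ 0.07  0.51  0.53  1.92 -0.35  0.8  -1.07]
[[316.96061688 158.76472254]
 [283.19395213 192.61426157]
 [350.83781545 192.57907231]]
[[317.10369497 322.3745072 ]
 [316.85552712 175.81609915]]
```

View pics/nbc.png

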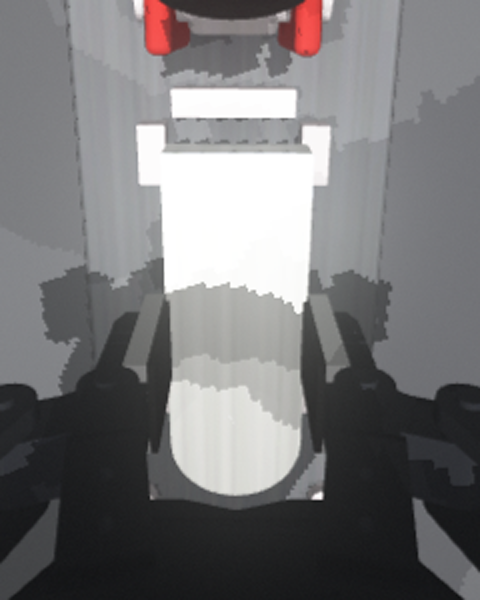

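The nest is where the model predicts: end block edge at row 158.5 against 158.8, centred within 0.3 px. Lowering the blank.

```bash
python3 - <<'E'
from h import *
Q=down(FX[2]); ok=True
for z in (.055,.050,.046,.043,.0415):
    movel(fixp(0,0,z),Q,.04); f=np.array(read_ft_force()); print(z,np.round(f,1),np.round(read_eef_pos(),4),round(read_finger_gap(),4))
    if abs(f).max()>15: print("STOP"); break
im=save("wrist","nd"); cv2.imwrite("pics/ndc.png",cv2.resize(im[100:400,200:440,::-1],(480,600),interpolation=cv2.INTER_CUBIC))
E
```

```text
0.055 [-0.6 -0.3 -1. ] [ 0.4809 -0.3154  0.0548] 0.034
0.05 [ 0.3  0.2 -0.9] [ 0.4808 -0.3152  0.0498] 0.0342
0.046 [ 0.7 -0.2 -0.4] [ 0.4807 -0.3151  0.0457] 0.0343
0.043 [ 0.9 -0.  -1.3] [ 0.4808 -0.3152  0.0428] 0.0337
0.0415 [-0.3  1.2  1.8] [ 0.4812 -0.3155  0.0419] 0.0343
```

View pics/ndc.png

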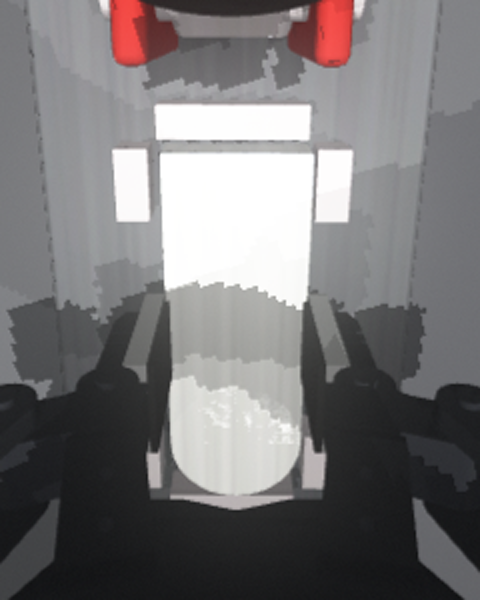

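```bash
python3 - <<'E'
from h import *
Q=down(FX[2])
move_gripper(.07); st(); movel(fixp(0,0,.12),Q,.12); movel(fixp(-.09,0,.22),Q,.25); pause(.3)
c=cam("wrist"); np.savez("nh.npz",K=c[0],T=c[1]); im=save("wrist","nh"); cv2.imwrite("pics/nhc.png",cv2.resize(im[10:210,250:380,::-1],(390,600),interpolation=cv2.INTER_CUBIC))
print(linkpose(c,im,fixp(0,0,0)[:2],z=.032)); print(FX); st()
E
```

```text
t 84.3 gap 0.0699 tcp [ 0.481  -0.3153  0.0414] F [ 0.3 -0.4 -0. ] q [ 0.1   0.57  0.5   1.93 -0.39  0.74 -1.04]
blob [ 479.5 -320.2] [ 46.5 100. ] 73.0 d 0.005 holes []
blob [ 535.3 -331.2] [36.1  8.3] 73.2 d 0.057 holes []
(array([ 0.47946976, -0.32024548]), np.float32(-0.29689288), None, array([46.51969528, 99.95600891]))
[ 0.481  -0.3153 -0.293 ]
t 86.2 gap 0.07 tcp [ 0.3948 -0.2892  0.2192] F [-0.   0.5  0.4] q [-0.06  0.12  0.65  2.03 -0.08  1.02 -1.23]
```

View pics/nhc.png

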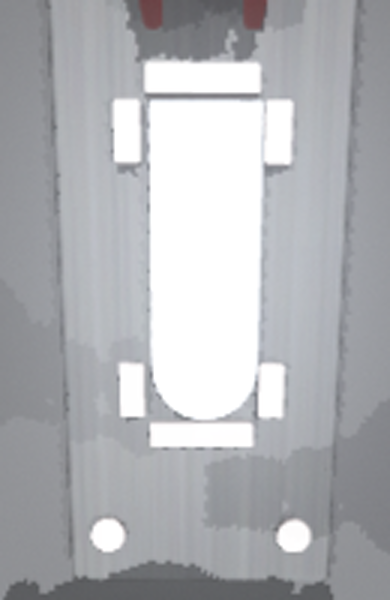

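The blank is home between all six blocks. Next I'll swing the clamp over.

```bash
python3 - <<'E'
from h import *
q=down(FX[2]+np.pi/2); p=barp(2.0)
move_gripper(.05,25)
move_ptp(fixp(.0,.06,.27),q); move_ptp(p+[0,0,.09],q); st(); pause(.2)
c=cam("wrist"); save("wrist","bb0"); print(proj("",[barp(2.0),barp(2.0,.072)],c))
E
```

```text
t 88.5 gap 0.0497 tcp [ 0.6445 -0.3183  0.2218] F [-0.3  0.9 -0.1] q [ 0.07  0.57  0.48  1.45 -0.27  1.18  0.29]
[[318.35834245 214.59775473]
 [318.31511479 181.07566585]]
```

View pics/bb0.png

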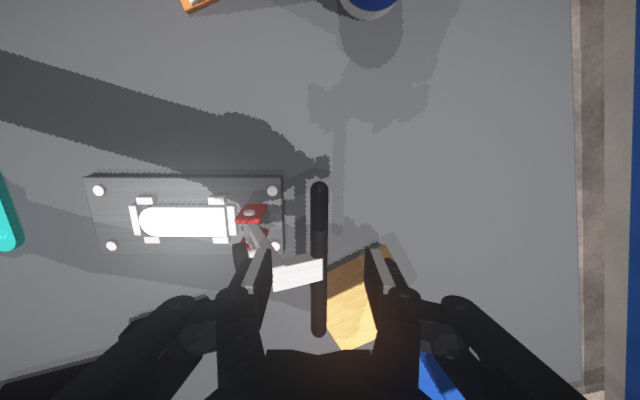

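The bar (column 319, end at row 183) is where the model puts it. Pinching and swinging.

```bash
python3 - <<'E'
from h import *
q=down(FX[2]+np.pi/2)
movel(barp(2.0)+[0,0,.002],q,.1); move_gripper(0,25); st()
for a in [1.85,1.7,1.55,1.4,1.25,1.1,.95,.8,.65,.5,.35,.2,.1,.03,.0]:
    movel(barp(a)+[0,0,.002],q,.1); f=np.array(read_ft_force())
    print(a,np.round(f,1),round(read_finger_gap(),4))
    if abs(f).max()>30 or read_finger_gap()<.008: print("STOP"); break
save("wrist","bb1"); save("scene","bb1s"); st()
E
```

```text
t 90.2 gap 0.0131 tcp [ 0.6461 -0.3182  0.1351] F [-0.1  0.4  3.4] q [ 0.09  0.66  0.45  1.51 -0.31  1.04  0.32]
1.85 [ 3.3 -1.9 -0.2] 0.0128
1.7 [ 5.  -2.4  3.4] 0.0129
1.55 [ 3.7 -1.   7.1] 0.0133
1.4 [ 4.4 -0.7  9. ] 0.013
1.25 [ 1.8  0.3 10.3] 0.0132
1.1 [-0.5  2.5 10.4] 0.0128
0.95 [-1.4  1.5  6.9] 0.0127
0.8 [-1.1  2.1  4.3] 0.0128
0.65 [-1.2  2.3  1.5] 0.0129
0.5 [ 0.4  1.5 -0.9] 0.0128
0.35 [ 2.5  1.5 -3.1] 0.0127
0.2 [ 2.5  1.  -3.2] 0.0133
0.1 [ 3.3  2.3 -3.5] 0.0129
0.03 [ 3.1  1.9 -2.2] 0.0127
0.0 [ 3.   1.8 -2.1] 0.0127
t 94.7 gap 0.0133 tcp [ 0.482  -0.2684  0.0961] F [ 3.6  2.4 -1.1] q [ 0.04  0.42  0.46  1.97 -0.26  0.8   0.36]
```

View pics/bb1s.png

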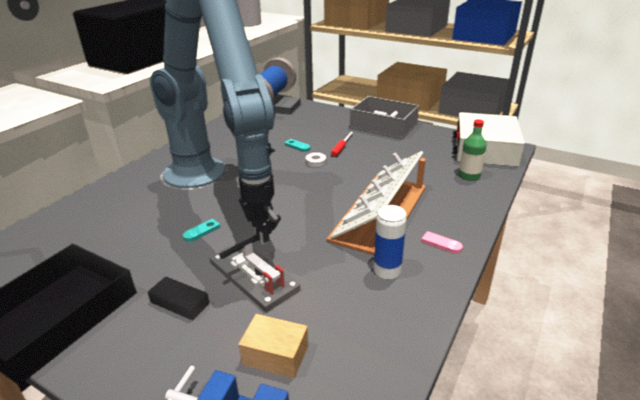

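Down. I'll release, lift clear and check everything.

```bash
python3 - <<'E'
from h import *
move_gripper(.045); p=np.array(read_eef_pos()); movel(p+[0,0,.12],None,.15); pause(.3)
move_ptp([0.44,-0.29,0.27],down(-0.2)); pause(.3)
c=cam("wrist"); im=save("wrist","f_fix")
print(proj("",[barp(0,.072),barp(0,-.072)],c)); print(proj("",[barp(.06,.072),barp(-.15,.072)],c))
cv2.imwrite("pics/f_fixc.png",cv2.resize(im[20:240,230:430,::-1],(545,600),interpolation=cv2.INTER_CUBIC))
move_ptp([0.50,0.06,0.30],down(0.06)); pause(.3); save("wrist","f_pan")
move_ptp([0.30,-.45,.35],down(0)); pause(.3); save("top","f_top"); save("scene","f_scene"); st()
E
```

```text
[[262.53345925 151.75086428]
 [401.5995473  164.70167386]]
[[261.55810909 150.18553581]
 [264.93863971 153.87359766]]
t 102.1 gap 0.0449 tcp [ 0.3002 -0.4498  0.35  ] F [0.4 0.3 0. ] q [ 0.07  0.12  0.92  1.77 -0.1   1.3  -0.56]
```

View pics/f_fixc.png

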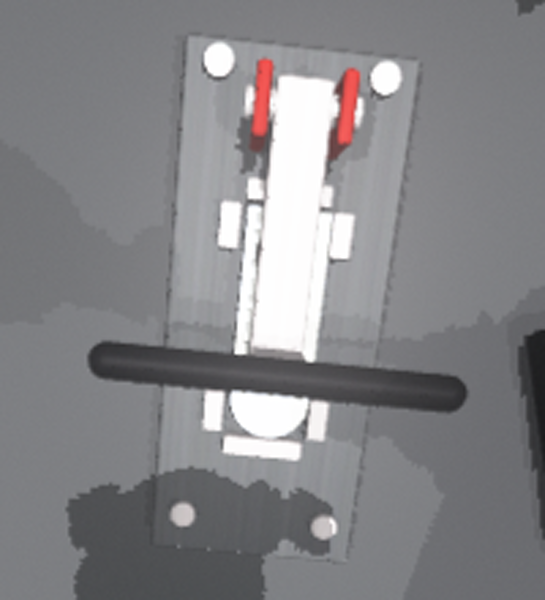

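View pics/f_pan.png

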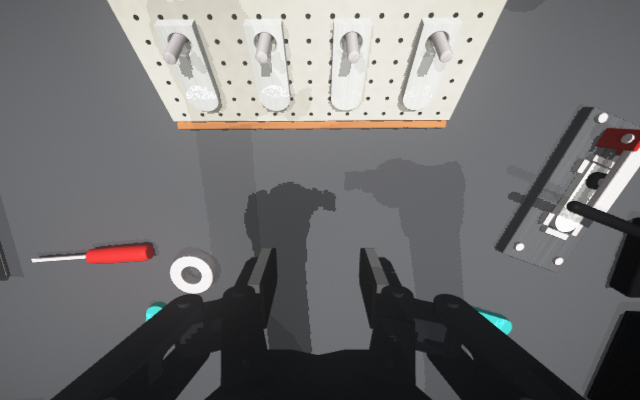

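View pics/f_top.png

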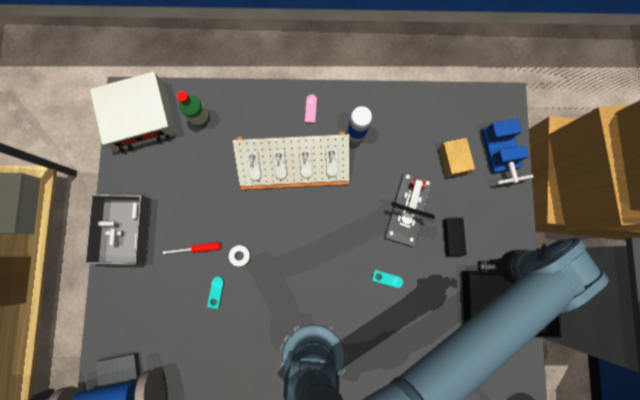

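The bar ends at (262.3,152) and (401,164) match the predicted joint-0 positions (262.5,151.8) and (401.6,164.7). Four links hang on four pegs and the other things haven't moved. Handing in.

```bash
python3 - <<'E'
from h import *
print(sign_off()); st()
E
```

```text
the job is handed in; nothing more can be done
None
the job is handed in; nothing more can be done
```

The job is finished and handed in at about 102 s. `sign_off` gave no verdict.

I swung the clamp back and hung link0 on the rightmost peg. The three bench links (there were three) went on the other pegs, the blank into the emptied nest, and the clamp over onto it. The turquoise and pink look-alikes and the other things on the bench stayed where they were.

**Last checks:**
- **Links:** the last pictures show one link per peg, each lying flat with its round end down the slope. I judged this by eye and did not measure the eye-to-peg distances.
- **Blank:** seen from above before the clamp was closed, it lay inside all six blocks. By eye its offset is about 1 mm. My automatic outline fit did not confirm this, because it merged the blank with a block.
- **Clamp:** the ends of the cross bar fall within about 1 pixel of where they should be at joint 0.
- **Forces:** the readings I took peaked at about 13 N at the tool, and the arm ended clear of everything.

**What differed from the description or changed during the run:**
- Link0's eye pointed towards the pillar in the nest, not the robot side as described, so I followed the picture.
- The link at the far left (taken as link1) was knocked about 3 cm mid-run. I caught that by looking again before the grasp.
- I saw no slackening of the grip.

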